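# Stow the catering counter for the road

### The arm

A 6-joint arm with a two-finger parallel gripper is mounted at the origin on the work surface. World frame = base frame: x ahead of the robot, y to its left, z up, the work surface at z = 0. Lengths are in m, angles in rad, forces in N, time in s.
With the tool pointing down it reaches from about 0.425 to 1.125 m from the base axis. Payload 14.9 kg.
Tool frame: the origin (TCP) lies at the very end of the fingers, on their centre line; the grasp point (between the pads) lies 19 mm behind it; z points along the fingers, y is the line along which they close (so a half turn about z gives the same grasp; the last joint's range is limited). The gripper opens to 91 mm and grips with 3 to 60 N. Pads are 32 mm wide; open, the fingers measure 118 mm over their backs; the gripper's body (76 mm by 178 mm) begins 60 mm behind the grasp point.
Start: joints at [-1.381, 0.379, 1.734, -0, 1.028, -0.033], TCP at [0.155, -0.683, 0.214] pointing down, gripper open.
Joint ranges: [-2.77, 2.77], [-0.74, 2.19], [0, 2.66], [-1.06, 4.2], [0.31, 2.87], [-3.08, 3.08]. Speed limits (rad/s): [1.89, 1.89, 2.39, 3.14, 3.14, 3.14].

### API

Orientations are given as a unit quaternion [w, x, y, z].
In Python, from cell import * gives the robot as it stands.
- The arm moves only by the tool move_arm, never from a script. Its argument "series" is one flat list of numbers, 4 for each row, row after row: the shift along the tool's x, y, z in m, then the turn about the tool's z in degrees. In form: [x, y, z, twist, x, y, z, twist, ...]. A call has 1 to 12 rows; each row shifts and turns the commanded pose from where the row before left it, along the tool's axes as they then stand; what a row does not reach is not made up. A row lasts 1/8 s, in which the tool goes at most 62.5 mm and 10.7 degrees, less where a joint would pass 70% of its speed; a pose out of reach is approached as far as the arm can. A call with a gripper value outside its range is refused whole. "fingers" is the closure, from -1 (fully open) to 1 (shut), set as the call begins (left out, the last holds). The fingers move at their own pace and stop on an object; "grip_force" is the grip in N (left out, the last holds). Time passes only in rows, so rows that do not move let the fingers close. It gives the time, the measured TCP pose, the force, the opening and the grip force at its end, in the units of the state.
- sense(): the state, without advancing time (a new reading comes with each control period).
- camera(name): name is "scene" or "top" or "wrist"; returns the picture (400x640x3 uint8, red, green, blue); there is no depth.
- get_calibration(name): a dict with "fx", "fy", "cx", "cy" (pixels), "distortion" ([k1, k2, p1, p2, k3] as OpenCV has them; the pictures are not rectified), "rvec" (rotation vector, rad) and "tvec" (3), from world to camera coordinates, as OpenCV has them. Camera axes: x right, y down, z forward; pixel columns grow to the right and rows downward; lengths in m; the calibration is good to about 2 mm. A picture is of the moment at which its call begins: read the wrist's pose just before it. get_calibration takes no time and is no camera call; for the wrist camera it gives the pose at the moment of the call.
- sign_off(): hands the job in; it is judged then, once.
The state is a dict: "clock": time; "q": joint angles; "qvel": joint speeds; "joint_efforts": joint torques, N m; "tool_pos": TCP position; "orientation": TCP orientation; "ft_force": force on the tool from outside, world axes, zero at the start; "ft_torque": the same for the moment, N m; "finger_gap": finger opening in m; "finger_force": force on a finger pad.
Only numpy, scipy, OpenCV 4.12 (cv2) and the standard library are available. Lean on these libraries where they do the work, as an engineer would, in place of code of your own. Each camera call takes 0.05 s, during which the arm holds its last target. There are 200 camera calls.

### The job

Stow the counter of our catering kitchen before the truck drives off: hang every mug by its handle on the rack, one to a hook, and turn every seasoning jar so that it stands upright on the middle of a pad of the stock reader with its black mark squarely facing the window. Only when all of that is in place, slide the rack's bolt fully home into its keeper; leave the tumbler and the little blue bowl where they are.

Things in the scene. Friction and masses are not known exactly. Their poses are not given: they have to be found in the camera images.
- rack: mug rack fixed to the counter: wooden base plate (x -175 to +35, y -150 to +150, 12 thick) with three dark steel posts (diameter 18, 198 tall) in a row 120 apart along y, each with a hook pointing to the rack's -x (roughly towards the robot). Origin on the counter under the middle post; z up. The bolt lies along the plate's front (-x) edge.
- hook1 (a point): middle of the straight part of the hook at the rack's y -120, on its centre line, 190 above the counter, 45 from the post's axis; axes as the rack's. The prong is an 8 mm round bar, level for 72 from the post's axis, then turned up, its tip 82 out and 14 higher. A mug let go there swings down about the prong and hangs tilted, mouth sideways, clear of the plate.
- hook2 (a point): middle of the straight part of the hook at the rack's y 0, on its centre line, 190 above the counter, 45 from the post's axis; axes as the rack's. The prong is an 8 mm round bar, level for 72 from the post's axis, then turned up, its tip 82 out and 14 higher. A mug let go there swings down about the prong and hangs tilted, mouth sideways, clear of the plate.
- hook3 (a point): middle of the straight part of the hook at the rack's y +120, on its centre line, 190 above the counter, 45 from the post's axis; axes as the rack's. The prong is an 8 mm round bar, level for 72 from the post's axis, then turned up, its tip 82 out and 14 higher. A mug let go there swings down about the prong and hangs tilted, mouth sideways, clear of the plate.
- bolt (a joint): travel in m of the steel barrel bolt along the rack's +y: 0 fully drawn, 0.06 fully home in its brass keeper at the rack's left. Stays where it is left; about 2 N of friction.
- bolt_knob (a point): centre of the top of the bolt's upright red knob (diameter 16), 75 above the counter, standing on the rod; 40 mm of it is clear above brass guides that are 36 high at 105 to either side of the rack's y 0 line. It moves with the bolt; axes as the rack's.
- mug1: white enamel mug, upright, diameter 62, height 80, wall 3, about 160 g; origin at the centre of its underside. Handle: a dark D loop of 8 mm round bar towards the mug's own +y, reaching 62 from the mug's axis; its clear opening is 23 wide (31 to 54 from the axis) and 42 high (21 to 63 above the underside). May be absent.
- mug2: blue enamel mug, upright, diameter 62, height 80, wall 3, about 160 g; origin at the centre of its underside. Handle: a dark D loop of 8 mm round bar towards the mug's own +y, reaching 62 from the mug's axis; its clear opening is 23 wide (31 to 54 from the axis) and 42 high (21 to 63 above the underside). May be absent.
- mug3: green enamel mug, upright, diameter 62, height 80, wall 3, about 160 g; origin at the centre of its underside. Handle: a dark D loop of 8 mm round bar towards the mug's own +y, reaching 62 from the mug's axis; its clear opening is 23 wide (31 to 54 from the axis) and 42 high (21 to 63 above the underside). May be absent.
- mug1_eye (a point): centre of the opening in mug1's handle: 42.5 along the mug's +y from its axis, 42 above its underside; axes as the mug's
- mug2_eye (a point): centre of the opening in mug2's handle: 42.5 along the mug's +y from its axis, 42 above its underside; axes as the mug's
- mug3_eye (a point): centre of the opening in mug3's handle: 42.5 along the mug's +y from its axis, 42 above its underside; axes as the mug's
- jar1: terracotta-brown cylindrical seasoning jar with a white lid flush with it, upright, diameter 58, height 70 in all, about 300 g, bottom-heavy; origin at the centre of its underside. A black upright stripe (the mark) runs down its +x side, and a black bar on the lid runs from the middle to that side. Starts on one of the pads, turned away. May be absent.
- jar2: yellow cylindrical seasoning jar with a white lid flush with it, upright, diameter 58, height 70 in all, about 300 g, bottom-heavy; origin at the centre of its underside. A black upright stripe (the mark) runs down its +x side, and a black bar on the lid runs from the middle to that side. Starts on one of the pads, turned away. May be absent.
- jar3: green cylindrical seasoning jar with a white lid flush with it, upright, diameter 58, height 70 in all, about 300 g, bottom-heavy; origin at the centre of its underside. A black upright stripe (the mark) runs down its +x side, and a black bar on the lid runs from the middle to that side. Starts on one of the pads, turned away. May be absent.
- jar1_mark (a point): middle of the black mark on the side of jar1, 29 along the jar's +x, 30 above its underside
- jar2_mark (a point): middle of the black mark on the side of jar2, 29 along the jar's +x, 30 above its underside
- jar3_mark (a point): middle of the black mark on the side of jar3, 29 along the jar's +x, 30 above its underside
- reader: fixed grey stock reader, a long block 60 (x) x 320 (y) x 60 high, with three windows, each with a red line, in its -x face; origin under the centre of the block. In front of each window a round black pad (diameter 88, 4 thick) lies on the counter, 110 apart along y, pad centres 100 along the reader's -x.
- pad1 (a point): centre of the top face of the pad at the reader's y -110, 4 above the counter; axes as the reader's: +x points from the pad to its window
- pad2 (a point): centre of the top face of the pad at the reader's y 0, 4 above the counter; axes as the reader's: +x points from the pad to its window
- pad3 (a point): centre of the top face of the pad at the reader's y 110, 4 above the counter; axes as the reader's: +x points from the pad to its window
- ramekin: small blue bowl, diameter 70, 45 high; bystander, origin under its centre
- tumbler: drinking glass, diameter 72 at the rim, 100 high; bystander, origin under its centre
There are look-alikes about, which are no part of the job. Leave any pink or purple look-alike of the mug3 alone.

How it is judged:
By the outcome, as a careful person would: the job done as asked, in the order asked, and still so for the second after the job is handed in, with the robot touching nothing.
Of mug1, mug2, mug3 only 2 to 3 are there at a start; the rules pass over those that are not, and their reading is None.
Of jar1, jar2, jar3 only 2 to 3 are there at a start; the rules pass over those that are not, and their reading is None.
At some moment in a run one of mug1, mug2, mug3, jar1, jar2, jar3 may be knocked a few centimetres aside while the robot is not near it.
It also fails if it takes over 210 s, if anything falls off the work surface, if the arm or the gripper's body presses on something with over 40 N, if the wrist force passes 120 N, or if a joint passes its speed limit or range.

## Working session

There is one attempt and no reset: what is moved stays moved. The work goes in short steps, Python scripts to look and compute and a tool call to move; the robot and the scene stay as the last step left them, time stands still between calls to the robot, and variables do not carry over. Pictures are saved under pics/ and viewed, at most 14 in all, crops included, and the job is handed in when it is done.

Besides the shell and the picture viewer there is one more tool, called after ">>>" as a command line: name --argument value ..., lists and objects as JSON in quotes. move_arm: Moves the arm, as the interface text tells. Its arguments: {"type":"object","properties":{"series":{"type":"array"},"fingers":{"type":"number"},"grip_force":{"type":"number"}},"required":["series"]}

```bash
ls; mkdir -p pics
python3 - <<'E'
from cell import *
import cv2
for n in("scene","top"):
    cv2.imwrite(f"pics/{n}0.png",camera(n)[:,:,::-1]); c=get_calibration(n); print(n,c)
s=sense();print(s)
E
```

```text
pics
scene {'fx': 367.5374614730143, 'fy': 367.5374614730143, 'cx': 316.8539230629865, 'cy': 195.87961741666257, 'distortion': array([-0.03893594,  0.        ,  0.        ,  0.        ,  0.        ]), 'rvec': array([ 1.28832769,  2.05999812, -1.08098264]), 'tvec': array([ 0.22542457, -0.16307249,  1.45768439])}
top {'fx': 426.93662894671286, 'fy': 426.93662894671286, 'cx': 324.4067440483086, 'cy': 198.34435234317417, 'distortion': array([-0.09611022,  0.        ,  0.        ,  0.        ,  0.        ]), 'rvec': array([ 2.21959902, -2.18498833,  0.04426174]), 'tvec': array([0.01720392, 0.52407168, 1.30992283])}
{'clock': 0.1, 'q': array([-1.38129632e+00,  3.79364359e-01,  1.73473429e+00,  1.10477405e-05,
        1.02847348e+00, -3.33033377e-02]), 'qvel': array([ 0.00149462, -0.00039495, -0.00074318,  0.00013697, -0.00106483,
        0.00066475]), 'joint_efforts': array([-2.34329877e-03, -7.65045905e+01, -4.35296738e+01,  6.51364960e-02,
        3.98276607e-02, -1.06496520e-05]), 'tool_pos': array([ 0.15460245, -0.6823472 ,  0.21334218]), 'orientation': array([-4.88611761e-04,  9.93801446e-01,  1.11168545e-01, -3.34932120e-05]), 'ft_force': array([ 0.32468793, -0.02197377,  0.53291773]), 'ft_torque': array([ 0.00099578, -0.00789777,  0.01631787]), 'finger_force': 0.0, 'finger_gap': 0.09100700588828411}
```

View pics/scene0.png

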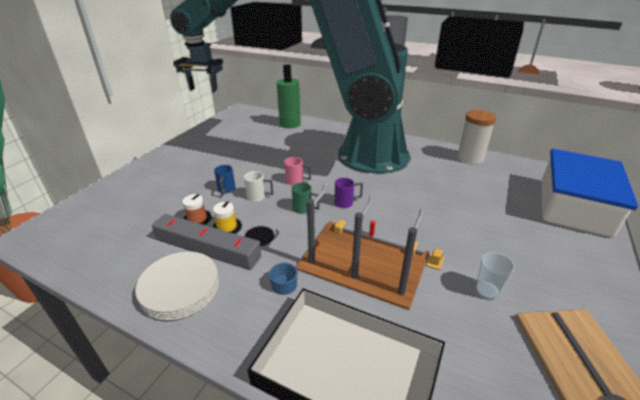

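View pics/top0.png

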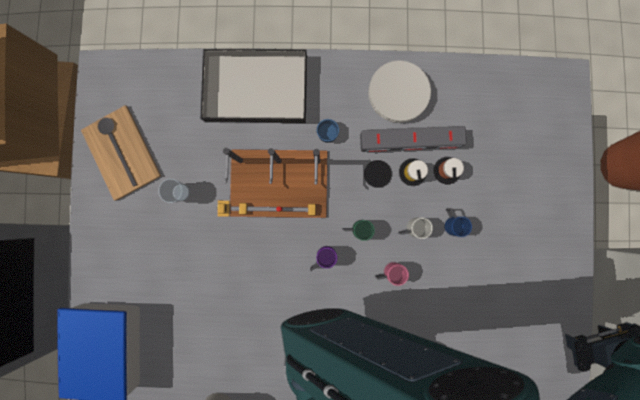

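The top view shows the rack at (278,183) and the reader at (414,138). Terracotta jar1 is at (449,170), yellow jar2 at (414,172), and the pad at (378,174) is empty. Candidate mugs are white (421,228), blue (458,226) and green (363,229). Purple (326,257) and pink (397,273) are look-alikes to leave. I'll confirm with enlarged crops.

Run:
```python
import cv2
im=cv2.imread("pics/top0.png")
cv2.imwrite("pics/c1.png",cv2.resize(im[120:290,305:485],None,fx=4.4,fy=3.5,interpolation=2)[:600,:800])
cv2.imwrite("pics/c2.png",cv2.resize(im[130:230,205:345],None,fx=5.5,fy=5.5,interpolation=2))
```

```text
(no output)
```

View pics/c1.png

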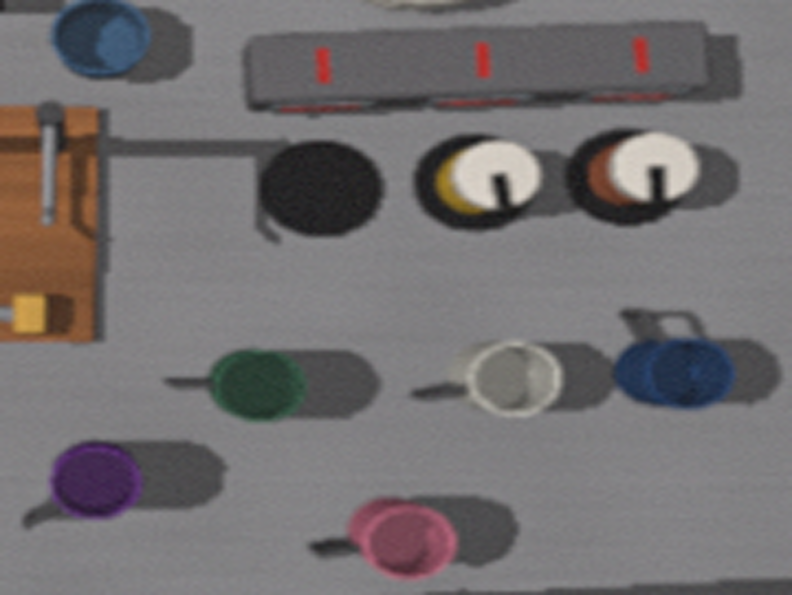

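View pics/c2.png

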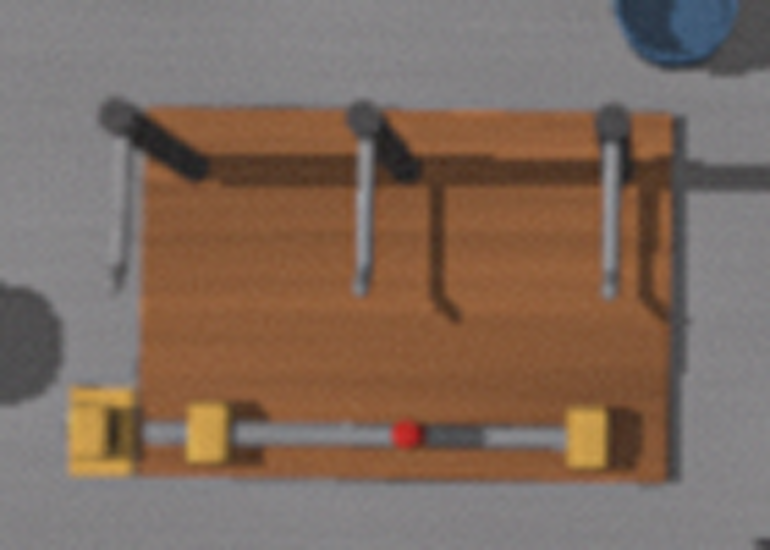

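```bash
cat > h.py <<'E'
from cell import *
import cv2, numpy as np
def ray(cal,uv,z):
    K=np.array([[cal['fx'],0,cal['cx']],[0,cal['fy'],cal['cy']],[0,0,1.]])
    p=cv2.undistortPoints(np.array(uv,float).reshape(-1,1,2),K,cal['distortion'])[:,0]
    R=cv2.Rodrigues(cal['rvec'])[0]; o=-R.T@cal['tvec']
    d=np.c_[p,np.ones(len(p))]@R
    return (o+d*((z-o[2])/d[:,2])[:,None])[:,:2]
def proj(cal,P):
    K=np.array([[cal['fx'],0,cal['cx']],[0,cal['fy'],cal['cy']],[0,0,1.]])
    return cv2.projectPoints(np.array(P,float).reshape(-1,3),cal['rvec'],cal['tvec'],K,cal['distortion'])[0][:,0]
def tool():
    s=sense();w,x,y,z=s['orientation']
    X=np.array([1-2*(y*y+z*z),2*(x*y+w*z)]); return s['tool_pos'],np.degrees(np.arctan2(X[1],X[0])),s
def go(x,y,z,ang=None):
    "needed shift in tool axes and twist; ang = heading of tool x in deg; tool down: tool y=(sin,-cos)"
    p,a,s=tool(); r=np.radians(a); d=np.array([x,y])-p[:2]
    tx=d@[np.cos(r),np.sin(r)]; ty=d@[np.sin(r),-np.cos(r)]
    tw=0 if ang is None else -((ang-a+180)%360-180)
    print('mm tool',np.round([tx*1e3,ty*1e3,(p[2]-z)*1e3],1),'twist',round(tw,1),'q6',round(np.degrees(s['q'][5]),1),'head',round(a,1))
E
python3 - <<'E'
from h import *
c=get_calibration("top")
A=lambda l:[(305+(u+.5)/4.4-.5,120+(v+.5)/3.5-.5) for u,v in l]
B=lambda l:[(205+(u+.5)/5.5-.5,130+(v+.5)/5.5-.5) for u,v in l]
pr=lambda n,a:print(n,np.round(a*1e3).tolist())
pr('pads3,2,1',ray(c,A([(322,188),(476,181),(630,177)]),.004))
pr('redtop',ray(c,A([(322,66),(483,60),(641,56)]),.06))
pr('jar lid y,t + bar',ray(c,A([(497,175),(655,168),(505,208),(657,200)]),.074))
pr('mug g,w,b',ray(c,A([(258,384),(515,378),(692,372)]),.08))
pr('handle g,w',ray(c,A([(168,382),(413,393)]),.045))
pr('posts 3,2,1',ray(c,B([(118,115),(364,118),(613,120)]),.198))
pr('tips',ray(c,B([(118,285),(361,290),(609,292)]),.204))
pr('plate corners R',ray(c,B([(675,113),(667,482)]),.012))
pr('knob',ray(c,B([(407,435)]),.075))
pr('bystander ram,tum',ray(c,[(329,131),(173,191)],.05))
E
```

```text
pads3,2,1 [[605.0, -140.0], [613.0, -250.0], [619.0, -361.0]]
redtop [[704.0, -132.0], [712.0, -243.0], [718.0, -352.0]]
jar lid y,t + bar [[611.0, -249.0], [619.0, -358.0], [583.0, -255.0], [592.0, -359.0]]
mug g,w,b [[432.0, -89.0], [439.0, -262.0], [446.0, -382.0]]
handle g,w [[432.0, -31.0], [425.0, -199.0]]
posts 3,2,1 [[641.0, 291.0], [641.0, 171.0], [641.0, 50.0]]
tips [[557.0, 287.0], [556.0, 170.0], [557.0, 50.0]]
plate corners R [[674.0, 19.0], [465.0, 20.0]]
knob [[489.0, 160.0]]
bystander ram,tum [[726.0, 15.0], [537.0, 486.0]]
```

```bash
python3 -c "
from h import *
go(.48,-.27,.42,0)"
```

```text
mm tool [ 408.5 -330.3 -206.7] twist 12.8 q6 -1.9 head 12.8
```

>>> move_arm --series '[0.041,-0.033,-0.0207,0,0.041,-0.033,-0.0207,0,0.041,-0.033,-0.0207,0,0.041,-0.033,-0.0207,0,0.041,-0.033,-0.0207,0,0.041,-0.033,-0.0207,0,0.041,-0.033,-0.0207,0,0.041,-0.033,-0.0207,0,0.041,-0.033,-0.0207,0,0.041,-0.033,-0.0207,0,0,0,0,6.4,0,0,0,6.4]'

```text
clock: 1.6
tool_pos: [0.4819, -0.2695, 0.4209]
orientation: [-0.0, 1.0, -0.001, -0.0]
ft_force: [-0.1, 0.5, 0.1]
finger_gap: 0.0911
finger_force: 0.0
```

Run:
```python
from h import *
c=get_calibration("wrist");cv2.imwrite("pics/w1.png",cv2.resize(camera("wrist")[:,:,::-1],(800,500)))
np.save("w1.npy",c,allow_pickle=True);p,a,s=tool();print(p,a,s['q'],ray(c,[(0,0),(639,0),(0,399),(639,399)],0))
```

```text
[ 0.48173621 -0.26978884  0.42073885] -0.5067509752903471 [-5.52718525e-01 -4.82909447e-02  1.85042126e+00 -1.71377163e-05
  1.33978523e+00  1.02692622e+00] [[ 0.77873003  0.31442626]
 [ 0.77460967 -0.86004868]
 [-0.13202682  0.55751277]
 [-0.13787132 -1.09822291]]
```

View pics/w1.png

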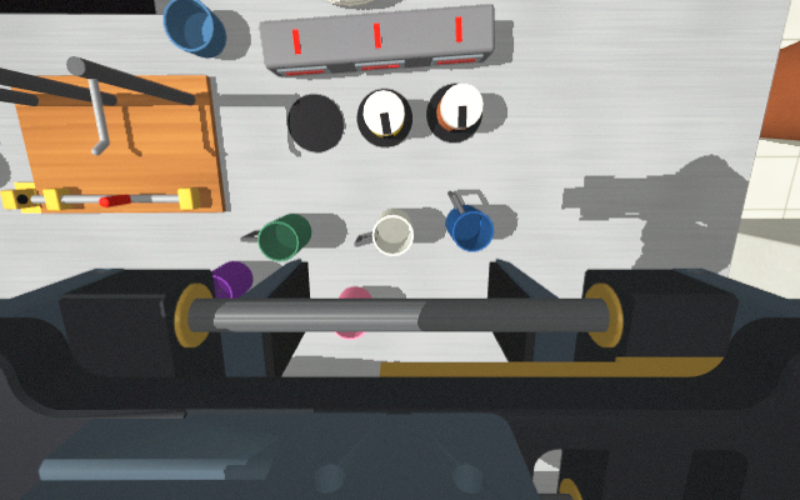

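The wrist view shows the jars at (384,112) and (461,106), and the green, white and blue mugs at (285,236), (392,234) and (469,228). All agree with the top view. I'll enlarge it to read the angles.

Run:
```python
from h import *
im=camera("wrist")[:,:,::-1]
cv2.imwrite("pics/w2.png",cv2.resize(im[55:213,185:410],None,fx=3.5,fy=3.5,interpolation=2))
```

```text
(no output)
```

View pics/w2.png

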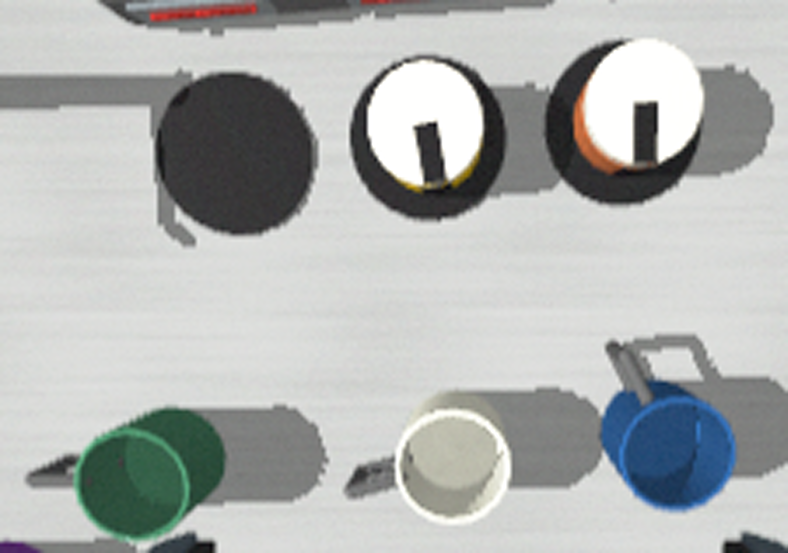

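Run:
```python
from h import *
c=np.load("w1.npy",allow_pickle=True).item()
A=lambda l:[(185+(u+.5)/3.5-.5,55+(v+.5)/3.5-.5) for u,v in l]
C=lambda P:np.round((proj(c,P)-[185,55]+.5)*3.5-.5).astype(int).tolist()
pads=ray(c,A([(239,154),(429,139),(624,122)]),.004);print('pads',np.round(pads,4).tolist())
j=ray(c,A([(426,123),(645,103),(434,186),(646,165)]),.074);print('jars',np.round(j,4).tolist(),np.degrees(np.arctan2(*(j[2:]-j[:2])[:,::-1].T)))
m=ray(c,A([(132,485),(453,466),(678,453)]),.08);print('mugs',np.round(m,4).tolist())
for n,p,l in(('g',m[0],(80,90,100)),('w',m[1],(95,105,115)),('b',m[2],(0,10,20,30))):
    for a in l:
        r=np.radians(a);print(n,a,C([[p[0]+q*np.cos(r),p[1]+q*np.sin(r),z] for q,z in((31,.018),(58,.018),(58,.066),(31,.066)) for q in [q/1e3]]))
```

```text
pads [[0.6054, -0.1408], [0.6131, -0.2482], [0.6217, -0.3576]]
jars [[0.6129, -0.2494], [0.6217, -0.3572], [0.5831, -0.253], [0.5927, -0.3588]] [-173.10099548 -176.79668696]
mugs [[0.4314, -0.091], [0.4411, -0.2616], [0.4476, -0.3803]]
g 80 [[114, 453], [69, 445], [34, 461], [84, 470]]
g 90 [[114, 462], [69, 462], [34, 480], [84, 479]]
g 100 [[116, 471], [72, 478], [38, 498], [85, 489]]
w 95 [[402, 449], [357, 453], [347, 470], [397, 466]]
w 105 [[404, 458], [360, 470], [351, 488], [399, 475]]
w 115 [[407, 466], [367, 485], [358, 505], [402, 484]]
b 0 [[658, 380], [660, 333], [678, 340], [675, 391]]
b 10 [[649, 381], [643, 335], [658, 342], [665, 392]]
b 20 [[640, 383], [626, 339], [640, 347], [655, 394]]
b 30 [[632, 387], [610, 347], [622, 355], [646, 399]]
```

>>> move_arm --series '[0,0,0,-10.06,0,0,0,-10.06,0,0,0,-10.06,0,0,0,-10.06,0,0,0,-10.06,0,0,0,-10.06,0,0,0,-10.06,0,0,0,-10.06,0,0,0,-10.06,0,0,0,0]' --fingers -1 --grip_force 20

```text
clock: 2.95
tool_pos: [0.4814, -0.2704, 0.4207]
orientation: [-0.0, 0.704, 0.711, -0.0]
ft_force: [0.1, 0.6, -0.7]
finger_gap: 0.0912
finger_force: 0.0
```

>>> move_arm --series '[0.0447,-0.0125,0.03,0,0.0447,-0.0125,0.03,0,0.0447,-0.0125,0.03,0,0.0447,-0.0125,0.03,0,0,0,0.03,0,0,0,0.03,0,0,0,0.03,0,0,0,0.03,0,0,0,0,0]'

```text
clock: 4.08
tool_pos: [0.4288, -0.0916, 0.1794]
orientation: [-0.002, 0.705, 0.709, -0.001]
ft_force: [0.5, -0.2, 1.0]
finger_gap: 0.0911
finger_force: 0.0
```

Run:
```python
from h import *
go(.4314,-.091,.038,90)
c=get_calibration("wrist");np.save("w3.npy",c,allow_pickle=True)
cv2.imwrite("pics/w3.png",camera("wrist")[:,:,::-1])
```

```text
mm tool [  0.6   2.6 141.4] twist 0.4 q6 -15.5 head 90.4
```

View pics/w3.png

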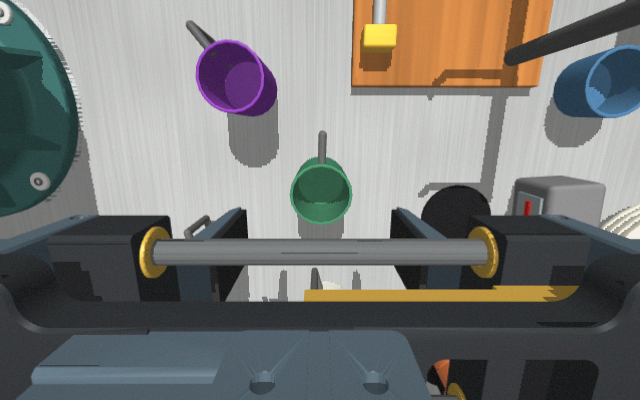

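The green mug's rim is at (321,193) with its handle straight up to (322,135), so it lines up with the fingers. Descending to grip.

>>> move_arm --series '[0,0.0026,0.04,0,0,0,0.04,0,0,0,0.04,0,0,0,0.0214,0,0,0,0,0,0,0,0,0]'

```text
clock: 4.88
tool_pos: [0.4338, -0.0922, 0.041]
orientation: [0.001, 0.704, 0.71, 0.001]
ft_force: [0.1, 0.4, 0.7]
finger_gap: 0.0915
finger_force: 0.0
```

>>> move_arm --series '[0,0,0,0,0,0,0,0,0,0,0,0,0,0,0,0,0,0,0,0,0,0,0,0,0,0,-0.03,0,0,0,-0.04,0,0,0,-0.04,0,0,0,-0.04,0,0,0,-0.04,0,0,0,0,0]' --fingers 1 --grip_force 20

```text
clock: 6.38
tool_pos: [0.434, -0.0922, 0.2321]
orientation: [0.002, 0.704, 0.71, 0.001]
ft_force: [-0.4, -0.2, -2.8]
finger_gap: 0.0602
finger_force: 20.0
```

Run:
```python
from h import *
go(.48,.2,.25,90)
c=get_calibration("wrist");np.save("w4.npy",c,allow_pickle=True)
cv2.imwrite("pics/w4.png",camera("wrist")[:,:,::-1])
```

```text
mm tool [291.8  48.5 -17.9] twist 0.5 q6 -15.5 head 90.5
```

View pics/w4.png

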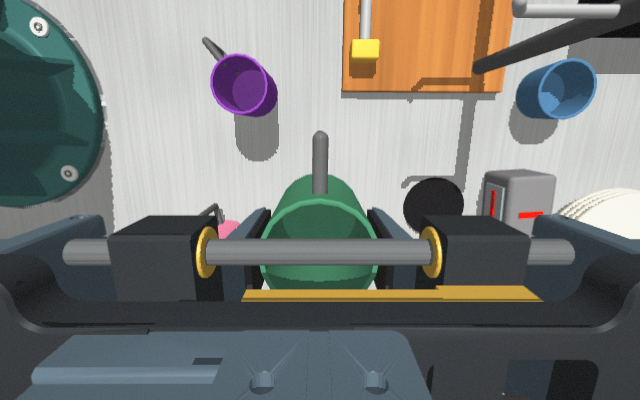

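Green mug held, handle outer end at (320,132). I'll compute the mug offset in the hand and the rack approach.

Run:
```python
from h import *
c=np.load("w4.npy",allow_pickle=True).item();p,a,s=tool()
o=ray(c,[(320,132),(261,250),(378,250)],p[2]+.022);print(o-p[:2])
print(ray(c,[(320,195)],p[2]+.039)-p[:2])  # rim far edge
c3=np.load("w3.npy",allow_pickle=True).item()
print('green before',ray(c3,[(321,162),(321,223),(291,193),(351,193)],.08), 'pl corner',ray(c3,[(352,86)],.012),ray(c,[(342,91)],.012))
```

```text
[[ 0.00222205  0.06283178]
 [-0.03102207 -0.00349103]
 [ 0.03619816 -0.0030885 ]]
[[0.00233259 0.03324829]]
green before [[ 0.43163585 -0.05804593]
 [ 0.43210121 -0.11945035]
 [ 0.40240764 -0.0886455 ]
 [ 0.46130042 -0.08826895]] pl corner [[0.46626203 0.01976106]] [[0.46590167 0.01977746]]
```

>>> move_arm --series '[0.0375,0.0065,0,0,0.0375,0.0065,0,0,0.0375,0.0065,0,0,0.0375,0.0065,0,0,0.0375,0.0065,0,0,0.0375,0.0065,0,0,0.0375,0.0065,0,0,0.0375,0.0065,0,0,0.0375,0.0065,0,0,0,0,0.018,0.5,0,0,0.018,0,0,0,0,0]'

```text
clock: 7.92
tool_pos: [0.4867, 0.2447, 0.191]
orientation: [-0.001, 0.707, 0.707, -0.002]
ft_force: [0.0, 0.1, -2.1]
finger_gap: 0.0602
finger_force: 20.0
```

Run:
```python
from h import *
go(.596,.2455,.196,90)
c=get_calibration("wrist");np.save("w5.npy",c,allow_pickle=True)
cv2.imwrite("pics/w5.png",camera("wrist")[:,:,::-1])
print(proj(c,[(.641,.17,.198),(.641,.29,.198),(.557,.29,.204),(.559,.17,.204)]))
```

```text
mm tool [  0.8 109.3  -5. ] twist -0.0 q6 24.3 head 90.0
[[545.32972001 340.33853215]
 [584.51327575 162.89741932]
 [442.47959253 164.40079991]
 [426.92338367 346.56988737]]
```

View pics/w5.png

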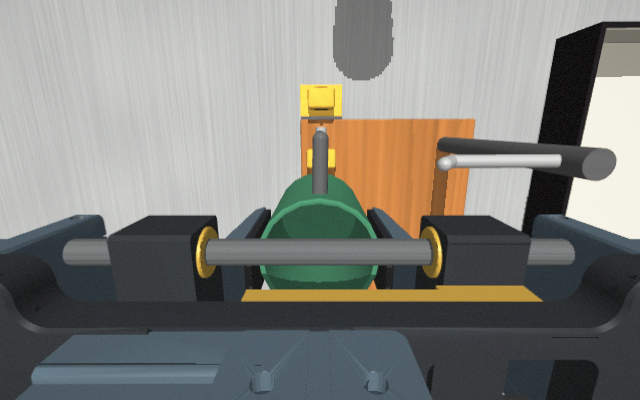

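Hook 3's tip is at (445,163), where I predicted (442,164), so the rack pose holds. Threading.

>>> move_arm --series '[0.0005,0,-0.0055,0,0,0.0137,0,0,0,0.0137,0,0,0,0.0137,0,0,0,0.0137,0,0,0,0.0137,0,0,0,0.0137,0,0,0,0.0137,0,0,0,0.0137,0,0,0,0,0,0]'

```text
clock: 9.22
tool_pos: [0.5986, 0.2466, 0.199]
orientation: [0.0, 0.707, 0.707, 0.0]
ft_force: [-1.0, -0.2, -1.7]
finger_gap: 0.0603
finger_force: 20.0
```

Run:
```python
from h import *
go(.596,.2455,.174,90)
cv2.imwrite("pics/w6.png",camera("wrist")[:,:,::-1]);cv2.imwrite("pics/s6.png",cv2.resize(camera("scene")[120:320,240:480,::-1],None,fx=3,fy=3,interpolation=2))
```

```text
mm tool [-1.1 -2.6 25. ] twist -0.0 q6 20.3 head 90.0
```

View pics/s6.png

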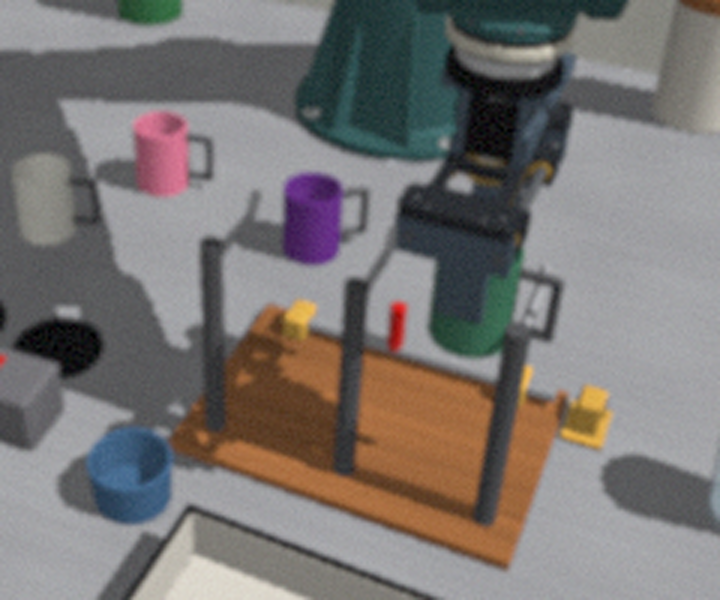

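The prong shows inside the loop at (535,300) in the crop, so the mug is threaded. Lowering, releasing, then rising.

>>> move_arm --series '[-0.001,-0.0025,0.008,0,0,0,0.008,0,0,0,0.006,0,0,0,0,0]'

```text
clock: 9.82
tool_pos: [0.5949, 0.2455, 0.1763]
orientation: [-0.0, 0.707, 0.707, -0.0]
ft_force: [0.2, -0.3, -1.1]
finger_gap: 0.0607
finger_force: 20.0
```

>>> move_arm --series '[0,0,0,0,0,0,0,0,0,0,0,0,0,0,0,0,0,0,0,0,0,0,0,0,0,0,0,0,0,0,0,0,0,0,-0.03,0,0,0,-0.04,0,0,0,-0.04,0,0,0,0,0]' --fingers -1

```text
clock: 11.32
tool_pos: [0.5967, 0.2461, 0.2905]
orientation: [0.001, 0.707, 0.707, 0.002]
ft_force: [0.0, -0.9, -0.1]
finger_gap: 0.0915
finger_force: 0.0
```

Run:
```python
from h import *
go(.45,-.2,.285,106)
im=camera("top");c=get_calibration("top");cv2.imwrite("pics/t7.png",im[:,:,::-1])
hsv=cv2.cvtColor(im,cv2.COLOR_RGB2HSV)
g=cv2.inRange(hsv,(60,70,25),(85,255,140))
n,l,st,ce=cv2.connectedComponentsWithStats(g)
print([(st[i].tolist(),ce[i].round(1).tolist()) for i in range(1,n) if 30<st[i][4]<2000])
print(proj(c,[(.4411,-.2616,.08),(.4476,-.3803,.08),(.596,.2455,.2)]))
```

```text
mm tool [-446.1 -146.7    5.5] twist -16.0 q6 20.3 head 90.0
[([458, 390, 30, 10, 213], [472.2, 395.4])]
[[421.69232367 227.0595776 ]
 [461.39122552 225.34004678]
 [242.3722803  167.17873112]]
```

>>> move_arm --series '[-0.0423,-0.013,0,0,-0.0423,-0.013,0,0,-0.0423,-0.013,0,0,-0.0423,-0.013,0,0,-0.0423,-0.013,0,0,-0.0423,-0.013,0,0,-0.0423,-0.013,0,0,-0.0423,-0.013,0,0,-0.0423,-0.013,0,0,-0.0423,-0.013,0,0,-0.0423,-0.013,0,0,-0.0423,-0.013,0,0]'

```text
clock: 12.88
tool_pos: [0.4382, -0.263, 0.2858]
orientation: [-0.001, 0.707, 0.707, -0.0]
ft_force: [-0.7, 0.3, 0.2]
finger_gap: 0.0913
finger_force: 0.0
```

>>> move_arm --series '[0,0,0.03,-8,0,0,0.03,-8,0,0,0.03,0,0,0,0.02,0,0,0,0,0,0,0,0,0]'

```text
clock: 13.62
tool_pos: [0.4394, -0.262, 0.1773]
orientation: [-0.0, 0.602, 0.799, -0.0]
ft_force: [0.6, -0.3, 0.1]
finger_gap: 0.091
finger_force: 0.0
```

Run:
```python
from h import *
go(.4411,-.2616,.041,106)
c=get_calibration("wrist");im=camera("wrist");cv2.imwrite("pics/w8.png",im[:,:,::-1])
t=camera("top")
a=im[90:330,150:520,::-1]; b=cv2.resize(t[110:290,200:490,::-1],None,fx=2,fy=2)
w=np.zeros((600,800,3),np.uint8); w[:240,:370]=a; w[240:600,:580]=b
cv2.imwrite("pics/m8.png",w)
```

```text
mm tool [-1.000e-01  1.800e+00  1.363e+02] twist 0.0 q6 -49.4 head 106.0
```

View pics/m8.png

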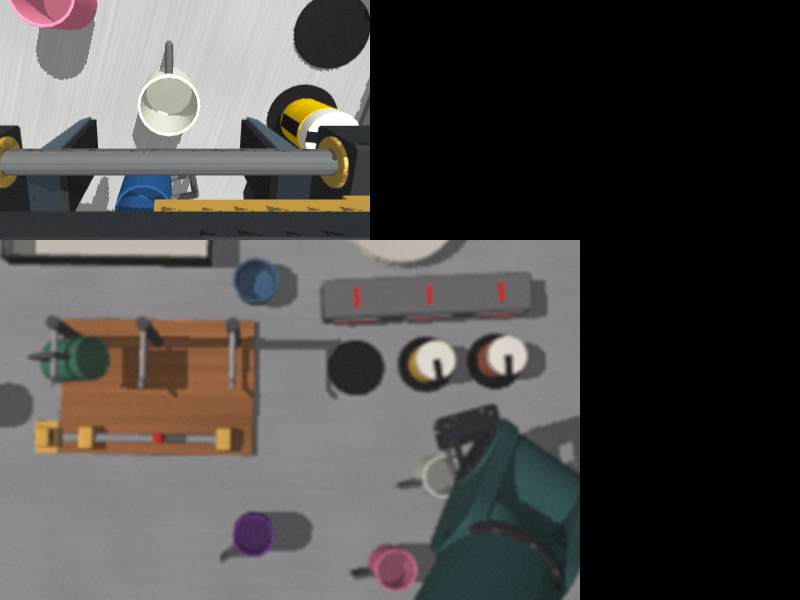

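Green now hangs on hook 3. The white mug's rim is at (319,193) in the wrist image with its handle straight up, so it is aligned. Gripping it.

>>> move_arm --series '[0.002,0.0018,0.04,0,0,0,0.04,0,0,0,0.04,0,0,0,0.0165,0,0,0,0,0,0,0,0,0]'

```text
clock: 14.48
tool_pos: [0.4413, -0.2601, 0.0419]
orientation: [0.001, 0.602, 0.799, 0.0]
ft_force: [0.1, -0.5, 0.1]
finger_gap: 0.091
finger_force: 0.0
```

>>> move_arm --series '[0,0,0,0,0,0,0,0,0,0,0,0,0,0,0,0,0,0,0,0,0,0,-0.03,0,0,0,-0.04,0,0,0,-0.04,0,0,0,-0.04,0,0,0,-0.04,0,0,0,0,8,0,0,0,8]' --fingers 1 --grip_force 20

```text
clock: 15.98
tool_pos: [0.4404, -0.2595, 0.2309]
orientation: [0.0, 0.709, 0.706, 0.0]
ft_force: [-0.2, 0.3, -2.4]
finger_gap: 0.0603
finger_force: 20.0
```

```bash
cat >> h.py <<'E'
def handle():
    "dark handle of held mug in wrist picture (orange/dark excluded by window): tip row, col centres by row"
    c=get_calibration("wrist");im=camera("wrist");p,a,s=tool()
    g=im.max(2).astype(int); w=(g<140)&(np.ptp(im.astype(int),axis=2)<25)
    w=w[100:200,285:355]; n,l,st,ce=cv2.connectedComponentsWithStats(w.astype(np.uint8))
    i=1+np.argmax(st[1:,4]); ys,xs=np.nonzero(l==i); ys+=100; xs+=285
    k=np.polyfit(ys,xs,1); print('handle rows',ys.min(),ys.max(),'col@135,185',np.polyval(k,[135,185]).round(1),'tilt',np.degrees(np.arctan(k[0])).round(1))
    o=ray(c,[(np.polyval(k,ys.min()),ys.min())],p[2]+.022)[0]-p[:2];r=np.radians(a)
    print('tip along tool x mm',round(1e3*(o@[np.cos(r),np.sin(r)]),1))
E
python3 - <<'E'
from h import *
go(.49,.1255,.232,90); handle()
cv2.imwrite("pics/w9.png",camera("wrist")[:,:,::-1])
E
```

```text
mm tool [385.2  47.9  -1.1] twist -0.3 q6 -32.9 head 89.7
handle rows 135 198 col@135,185 [318.5 318.5] tilt -0.1
tip along tool x mm 61.5
```

>>> move_arm --series '[0.0351,0.0043,0,0,0.0351,0.0043,0,0,0.0351,0.0043,0,0,0.0351,0.0043,0,0,0.0351,0.0043,0,0,0.0351,0.0043,0,0,0.0351,0.0043,0,0,0.0351,0.0043,0,0,0.0351,0.0043,0,0,0.0351,0.0043,0,0,0.0351,0.0043,0.017,-0.3,0,0,0.017,0]'

```text
clock: 17.58
tool_pos: [0.4878, 0.1281, 0.1959]
orientation: [-0.0, 0.703, 0.711, 0.0]
ft_force: [0.0, -0.5, -2.2]
finger_gap: 0.0604
finger_force: 20.0
```

Run:
```python
from h import *
go(.596,.1268,.197,90)
c=get_calibration("wrist");im=camera("wrist");cv2.imwrite("pics/w10.png",im[:,:,::-1])
print(proj(c,[(.641,.17,.198),(.559,.17,.204),(.58,.17,.19)]))
g=im.max(2); 
for r in range(150,184,3): print(r,''.join('#' if g[r,x]<60 else ('o' if np.ptp(im[r,x].astype(int))<25 and g[r,x]>120 else '.') for x in range(390,640,3)))
```

```text
mm tool [ -2.5 108.2  -1.1] twist 0.6 q6 11.4 head 90.6
[[573.12020505 170.39460636]
 [440.39147056 170.49958516]
 [464.49893489 167.57485548]]
150 ...............#########.#....................o.#############ooooooooooooooooooooooo
153 ................################.........................####ooooooooooooooooooooooo
156 ...................###################.#.........................ooooooooooooooooooo
159 .......................####################.##........................oooooooooooooo
162 .................ooooooooooooooooooooooooooooooooooooo.................ooooooooooooo
165 ...............ooooooooooooooooooooooooooooooooooooooo.###.............ooooooooooooo
168 ...............ooooooooooooooooooooooooooooooooooooooo.######..........ooooooooooooo
171 ...............ooooooooooooooooooooooooooooooooooooooo#######..........ooooooooooooo
174 ................ooo......oooooooooooooooooooo........#######...........ooooooooooooo
177 .........................ooooooooooooooooooooo###############..........ooooooooooooo
180 .........................ooooooooooooooooooooo###############.........oooooooooooooo
183 .........................oooooooooooooooooooo.###############........ooooooooooooooo
```

Hook 2's prong sits at rows 162-173, close to the prediction. Threading, then a check before release.

>>> move_arm --series '[-0.0008,0,-0.0011,0.6,0,0.0135,0,0,0,0.0135,0,0,0,0.0135,0,0,0,0.0135,0,0,0,0.0135,0,0,0,0.0135,0,0,0,0.0135,0,0,0,0.0135,0,0,0,0,0,0]'

```text
clock: 18.88
tool_pos: [0.5966, 0.1252, 0.1976]
orientation: [0.0, 0.709, 0.705, 0.0]
ft_force: [0.5, -0.5, -2.0]
finger_gap: 0.0602
finger_force: 20.0
```

>>> move_arm --series '[0,0,0.008,0,0,0,0.008,0,0,0,0.005,0,0,0,0,0]'

```text
clock: 19.38
tool_pos: [0.5954, 0.1251, 0.1761]
orientation: [-0.0, 0.709, 0.705, -0.0]
ft_force: [0.3, 0.6, -1.7]
finger_gap: 0.0608
finger_force: 20.0
```

Run:
```python
from h import *
go(.596,.1268,.174,90)
print(sense()['ft_force'])
```

```text
mm tool [1.7 0.6 2.1] twist -0.3 q6 10.0 head 89.7
[ 0.28709183  0.60298505 -1.70286941]
```

>>> move_arm --series '[0,0,0.002,0,0,0,0.0025,0,0,0,0,0]'

```text
clock: 19.75
tool_pos: [0.5957, 0.1251, 0.172]
orientation: [-0.0, 0.709, 0.705, -0.0]
ft_force: [-0.2, -0.1, -1.9]
finger_gap: 0.0601
finger_force: 20.0
```

>>> move_arm --series '[0,0,0.0025,0,0,0,0.0025,0,0,0,0,0]'

```text
clock: 20.12
tool_pos: [0.5959, 0.1253, 0.1672]
orientation: [0.0, 0.709, 0.705, 0.0]
ft_force: [-1.2, 0.4, 2.8]
finger_gap: 0.0603
finger_force: 20.0
```

Run:
```python
from h import *
b=cv2.resize(camera("scene")[130:290,260:460,::-1],None,fx=4,fy=3.7,interpolation=2);cv2.imwrite("pics/s11.png",b)
```

```text
(no output)
```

View pics/s11.png

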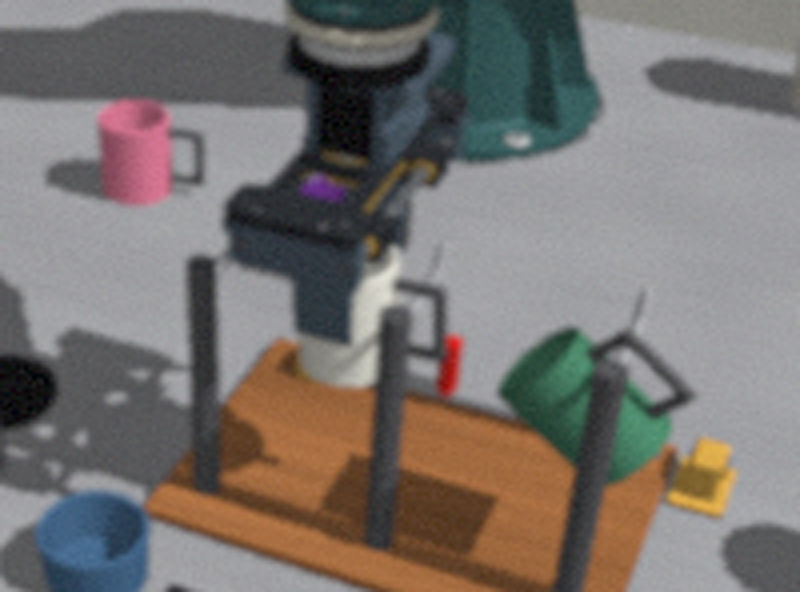

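Green hangs well, and the wrist force now shows white resting on the prong. Releasing and going to the blue mug.

>>> move_arm --series '[0,0,-0.004,0,0,0,0,0,0,0,0,0,0,0,0,0,0,0,0,0,0,0,0,0,0,0,0,0,0,0,0,0,0,0,-0.03,0,0,0,-0.04,0,0,0,-0.045,0,0,0,0,0]' --fingers -1

```text
clock: 21.68
tool_pos: [0.5974, 0.1255, 0.2898]
orientation: [0.002, 0.709, 0.705, 0.002]
ft_force: [-0.1, 0.3, -0.1]
finger_gap: 0.0907
finger_force: 0.0
```

>>> move_arm --series '[-0.0421,-0.0124,0,0,-0.0421,-0.0124,0,0,-0.0421,-0.0124,0,0,-0.0421,-0.0124,0,0,-0.0421,-0.0124,0,0,-0.0421,-0.0124,0,0,-0.0421,-0.0124,0,0,-0.0421,-0.0124,0,0,-0.0421,-0.0124,0,0,-0.0421,-0.0124,0,0,-0.0421,-0.0124,0,0,-0.0421,-0.0124,0,0]'

```text
clock: 23.18
tool_pos: [0.4434, -0.3803, 0.285]
orientation: [-0.001, 0.709, 0.705, -0.0]
ft_force: [0.1, 0.4, 0.2]
finger_gap: 0.0911
finger_force: 0.0
```

>>> move_arm --series '[0,0,0.022,9.6,0,0,0.022,9.6,0,0,0.022,9.6,0,0,0.022,9.6,0,0,0.022,9.6,0,0,0,9.6,0,0,0,0]'

```text
clock: 24.05
tool_pos: [0.4439, -0.3789, 0.1751]
orientation: [-0.001, 0.961, 0.277, -0.0]
ft_force: [-0.4, -0.0, 0.4]
finger_gap: 0.0913
finger_force: 0.0
```

```bash
cat >> h.py <<'E'
def rim(lo,hi,z):
    "colour blob in wrist picture: centre of the rim circle by ellipse of its top, and handle"
    c=get_calibration("wrist");im=camera("wrist");h=cv2.cvtColor(im,cv2.COLOR_RGB2HSV)
    m=cv2.inRange(h,lo,hi)[:235]; n,l,st,ce=cv2.connectedComponentsWithStats(m)
    for i in range(1,n):
        if st[i][4]>150: print(st[i].tolist(),ce[i].round(1).tolist())
    return c,im
E
python3 - <<'E'
from h import *
go(.4476,-.3803,.041,32)
c,im=rim((105,130,40),(125,255,255),.08);cv2.imwrite("pics/w12.png",im[:,:,::-1]); np.save("w12.npy",c,allow_pickle=True)
print(proj(c,[(.4476,-.3803,.08),(.4476+.058*np.cos(.5585),-.3803+.058*np.sin(.5585),.063)]))
g=im.max(2).astype(int)
for r in range(110,232,5): print(r,''.join('b' if int(im[r,x][2])-im[r,x][0]>40 else ('#' if g[r,x]<130 else '.') for x in range(260,380,2)))
E
```

```text
mm tool [  2.4   3.2 134.1] twist 0.2 q6 15.1 head 32.2
[289, 159, 63, 68, 3191] [320.0, 193.7]
[[320.93362599 195.886896  ]
 [321.06107121 134.17994152]]
110 bbbb.bbbbbbbb.bbb..b.b...bbbbbbbb.bbbbb..b...bbbbbbbbbb.b.bb
115 bb..bb..bbbb.bbbbbbbbbbbbbbbbbbbbb.bbb.b.bb.bb.bbbb.bb.bbbbb
120 bbbbb.bbbbbbbbbbbbbbbbbbb.bbbbbbbbbb..bbbb.b...bbbbb.bbbbb.b
125 .b.b..bbbbb..bb.bbb..bbbbbbb...bbb.bbbbbbbbbbbbb....b.bbbb.b
130 b.bb.bbbbb.bb.b.b.bb.b..bbbbbbbb.b.bbb..bb..bbbb.bb.bb.bbbbb
135 b..bbbbb.b.b.bb.b.b.bbbbb...bb#bb#bb.bbbbbbbbb.b..bb.bbb..bb
140 bbbbb.bb..b..bbbbb..bb..bbbbb.b#bbb#b#b#bbbbbbbbb.bb.bb..bb.
145 .b..bbbb.bbb...b.bb...bb.bb..b###b##bbbbb#bbbbbbbb.bbb.bbbb.
150 .b.b.....bbb...bb.b...b.bbbbbb###bb#b#bbbb#bbb#bbb.b.bbb..b.
155 b..b....bbbb.bbbbbbb.bbbbbb.bbb#####b#bbbbb.b.bbbb#.bbbbbbb.
160 .bbb.bbb.bbbbbb.b.bb.bbb.bbbbb#b##bb#b..bbbbb.bbbbb#.bb.bbb.
165 .b.bbb..b..bb..b...bbbbbbbbbbbbb#bbbbbb#b.bbbbbb###bbbbbb.b.
170 ..bbbb..bbb.bb..b.b.bbbbbbbbbbbbbbbbbbbbb##bb.bbbbbbbbbbbbbb
175 .bb.bb..bbbbbbbbbbbbbbbbbbbbbbbbbbbbbbbbbb#bbb#####b.bbb....
180 bbbbbb.bb...b.bbbbbbbbbbbbbbbbbbbbbbbbbbbbbb#b##bb##b....bb.
185 ..bb..bbbb..bbb.bbbbbbbbbbbbbbbbbbbbbbbbbbbbb#bb#b##bb#bb..b
190 bb..bbb.bbbb...bbbbbbbbbbbbbbbbbbbbbbbbbbbbbbbbbbb#bb##bb##b
195 bbbbb....bb..b.bbbbbbbbbbbbbbbbbbbbbbbbbbbbbbb#bbbbbbbb#####
200 ...bb..bbbbb.b.bbbbbbbbbbbbbbbbbbbbbbbbbbbbbbb#bb##b##b##bbb
205 .b.b....bb...b.bbbbbbbbbbbbbbbbbbbbbbbbbbbbbbb#b########b#bb
210 b...bb.b.b..bbb.bbbbbbbbbbbbbbbbbbbbbbbbbbbbbbbb#b#b#bbb#b##
215 bbb.b.bbbbb.bbb.b.bbbbbbbbbbbbbbbbbbbbbbbbb###b#b#bb#bbbb#bb
220 b.b....bb.bbbb.bb..bbbbbbbbbbbbbbbbbbbbb#b###bbb##b###b#####
225 ....bb.bbb.b.bbbbbbbbbb.bbbbbbbbbbbb.b...b.b###bbbbbb#bb#b.b
230 bb.b.bbbbbbb...bbb..bbbb...bbb.bbb.b..bbb..bbb.b....bbb#bbbb<stdin>:6: RuntimeWarning: overflow encountered in scalar subtract
```

Run:
```python
import cv2
g=cv2.imread("pics/w12.png").max(2)
for r in range(128,168,4): print(r,' '.join('%3d'%g[r,x] for x in range(308,352,2)))
```

```text
128 199 199 200 198 201 203 196 194 194 193 200 202 201 201 198 197 198 196 204 201 196 197
132 197 196 194 197 198 201 199 124 100 161 193 194 193 199 199 202 200 198 200 199 197 202
136 199 200 198 193 197 195 115  96 116  93 111 171 200 195 196 196 200 203 202 200 199 202
140 197 200 198 199 201 198 111 120 109  81 100 117 116 117 119 115 167 195 194 199 203 203
144 196 195 195 194 198 198 110 122 108  75 115 113 116 119 119 116 117 117 120 166 196 196
148 198 200 199 196 195 191 109 120 104  72 117 122 114 117 157 118 119 120 117 118 118 119
152 195 194 195 196 198 197 111 118  96  66 118 120 117 118 201 196 196 199 160 165 122 117
156 195 198 195 196 196 163 115 115  95  58 114 115 117 119 196 201 204 201 198 198 198 201
160 168 144 117 116 113 104 119 111  88  64  87  88 105 158 193 192 195 200 200 202 201 197
164 123 119 118 112 109 100 112 106  87  70  80  80  84  82  86 164 193 193 195 195 198 202
```

>>> move_arm --series '[0.0024,0.0027,0.04,0,0,0,0.04,2.0,0,0,0.04,0,0,0,0.0141,0,0,0,0,0,0,0,0,0]'

```text
clock: 24.85
tool_pos: [0.4486, -0.381, 0.0435]
orientation: [0.001, 0.966, 0.26, 0.001]
ft_force: [0.0, -0.1, 0.4]
finger_gap: 0.0911
finger_force: 0.0
```

>>> move_arm --series '[0,0,0,0,0,0,0,0,0,0,0,0,0,0,0,0,0,0,0,0,0,0,-0.03,0,0,0,-0.04,0,0,0,-0.04,0,0,0,-0.04,0,0,0,-0.04,0,0,0,0,0]' --fingers 1 --grip_force 20

```text
clock: 26.22
tool_pos: [0.4489, -0.3812, 0.2349]
orientation: [0.002, 0.966, 0.26, 0.001]
ft_force: [-0.4, -0.4, -3.4]
finger_gap: 0.0608
finger_force: 20.0
```

>>> move_arm --series '[0,0,0,-10,0,0,0,-10,0,0,0,-10,0,0,0,-10,0,0,0,-10,0,0,0,-10,0,0,0,0]'

```text
clock: 27.1
tool_pos: [0.4473, -0.3798, 0.2307]
orientation: [-0.001, 0.707, 0.707, -0.0]
ft_force: [-0.8, 0.2, -1.7]
finger_gap: 0.061
finger_force: 20.0
```

Run:
```python
from h import *
go(.49,.006,.235,90); handle()
cv2.imwrite("pics/w13.png",camera("wrist")[:,:,::-1])
```

```text
mm tool [385.8  43.   -4.3] twist 0.0 q6 -42.7 head 90.0
handle rows 138 199 col@135,185 [320.6 320. ] tilt -0.7
tip along tool x mm 60.1
```

>>> move_arm --series '[0.0353,0.0039,0,0,0.0353,0.0039,0,0,0.0353,0.0039,0,0,0.0353,0.0039,0,0,0.0353,0.0039,0,0,0.0353,0.0039,0,0,0.0353,0.0039,0,0,0.0353,0.0039,0,0,0.0353,0.0039,0,0,0.0353,0.0039,0,0,0.0353,0.0039,0.016,0,0,0,0.016,0]'

```text
clock: 28.7
tool_pos: [0.49, 0.0097, 0.1994]
orientation: [0.0, 0.707, 0.707, 0.0]
ft_force: [0.0, -1.4, -2.4]
finger_gap: 0.0604
finger_force: 20.0
```

Run:
```python
from h import *
go(.596,.008,.199,90)
c=get_calibration("wrist");im=camera("wrist");cv2.imwrite("pics/w14.png",im[:,:,::-1])
print(proj(c,[(.641,.05,.198),(.559,.05,.204),(.58,.05,.19)]))
g=im.max(2); 
for r in range(150,190,3): print(r,''.join('#' if g[r,x]<60 else ('o' if np.ptp(im[r,x].astype(int))<25 and g[r,x]>120 else '.') for x in range(390,640,3)))
```

```text
mm tool [ -1.8 106.    0.4] twist 0.1 q6 -1.7 head 90.1
[[563.45361522 169.61167281]
 [433.1177729  171.06719956]
 [457.30427821 167.83239617]]
150 ..............####..................................oooooooooooooooooooooooooooooooo
153 ...............########.#............................ooooooooooooooooooooooooooooooo
156 ..................#.########.##................................ooooooooooooooooooooo
159 .......................#######.####..............................ooooooooooooooooooo
162 ................ooooooooooooooooooooooooooooooooooo..........oo.oooooooooooooooooooo
165 .............ooooooooooooooooooooooooooooooooooooooo.......ooooooooooooooooooooooooo
168 ............ooooooooooooooooooooooooooooooooooooooo...#...oooooooooooooooooooooooooo
171 ............ooooooooooooooooooooooooooooooooooooooo##.##..oooo.ooooooooooooooooooooo
174 oooooooooooo.ooooooooooooooooo.....................#####...o.ooooooooooooooooooooooo
177 oooooooooooooo.ooooooooooooooo..................####.####.o.oo.o.o.ooooooooooooooooo
180 oooooooooooooooooooooooooooooo.......................#####oooooooooooooooooooooooooo
183 oooooooooooooooooooooooooooooo.........................oo#.ooooooooooooooooooooooooo
186 ooooooooooooooooooooooooooooooo.......................oooooooooooooooooooooooooooooo
189 oooooooooooooooooooooooooooooooo......................oooooooooooooooooooooooooooooo
```

>>> move_arm --series '[-0.001,0,0,0,0,0.0133,0,0,0,0.0133,0,0,0,0.0133,0,0,0,0.0133,0,0,0,0.0133,0,0,0,0.0133,0,0,0,0.0133,0,0,0,0.0133,0,0,0,0,0,0]'

```text
clock: 30.0
tool_pos: [0.5972, 0.0073, 0.2]
orientation: [0.0, 0.706, 0.708, 0.0]
ft_force: [-0.6, -0.4, -1.7]
finger_gap: 0.0607
finger_force: 20.0
```

>>> move_arm --series '[0,0,0.01,0,0,0,0.01,0,0,0,0.005,0,0,0,0.003,0,0,0,0.003,0,0,0,0,0]'

```text
clock: 30.75
tool_pos: [0.5967, 0.0073, 0.1693]
orientation: [0.0, 0.706, 0.708, 0.0]
ft_force: [-0.4, 1.5, 2.9]
finger_gap: 0.0604
finger_force: 20.0
```

>>> move_arm --series '[0,0,-0.004,0,0,0,0,0,0,0,0,0,0,0,0,0,0,0,0,0,0,0,0,0,0,0,0,0,0,0,0,0,0,0,-0.03,0,0,0,-0.04,0,0,0,-0.045,0,0,0,0,0]' --fingers -1

```text
clock: 32.25
tool_pos: [0.5981, 0.0073, 0.2917]
orientation: [0.002, 0.706, 0.708, 0.002]
ft_force: [0.5, 0.5, -0.6]
finger_gap: 0.0913
finger_force: 0.0
```

>>> move_arm --series '[-0.0427,0.0027,0,0,-0.0427,0.0027,0,0,-0.0427,0.0027,0,0,-0.0427,0.0027,0,0,-0.0427,0.0027,0,0,-0.0427,0.0027,0,0,0,0,0,10,0,0,0,10,0,0,0,10,0,0,0,10,0,0,0,10,0,0,0,10]'

```text
clock: 33.75
tool_pos: [0.6126, -0.2487, 0.2867]
orientation: [-0.0, 0.966, 0.257, -0.001]
ft_force: [-0.4, -0.4, 0.0]
finger_gap: 0.0911
finger_force: 0.0
```

>>> move_arm --series '[0,0,0.02,10,0,0,0.02,10,0,0,0.02,10,0,0,0.02,10,0,0,0.02,10,0,0,0,0,0,0,0,0]'

```text
clock: 34.62
tool_pos: [0.6132, -0.2489, 0.1883]
orientation: [0.0, 0.985, -0.171, -0.0]
ft_force: [0.4, -0.5, -0.4]
finger_gap: 0.0913
finger_force: 0.0
```

```bash
cat >> h.py <<'E'
def lid(guess,z=.074,cam="wrist",save=None):
    "rectify the lid plane round the guess (2 px/mm up=world x, left=world y) and measure centre and bar angle"
    c=get_calibration(cam);im=camera(cam)
    if save: cv2.imwrite(save,im[:,:,::-1])
    n=100; s=np.linspace(.05,-.05,n*2+1)
    X,Y=np.meshgrid(guess[0]+s,guess[1]+s,indexing='ij')
    uv=proj(c,np.c_[X.ravel(),Y.ravel(),np.full(X.size,z)]).reshape(X.shape+(2,)).astype(np.float32)
    r=cv2.remap(im,uv[...,0],uv[...,1],cv2.INTER_LINEAR)
    if save: cv2.imwrite(save.replace('.png','r.png'),r[:,:,::-1])
    w=((r.min(2)>150)&(np.ptp(r.astype(int),axis=2)<45)).astype(np.uint8)
    return c,im,r,w,X,Y
E
python3 - <<'E'
from h import *
go(.6131,-.249,.035,-20)
g=(.6129,-.2494)
c,im,r,w,X,Y=lid(g,save="pics/j2.png")
gr=r.max(2)
for i in range(20,190,6): print(''.join('#' if gr[i,k]<70 else('o' if gr[i,k]<215 else '.') for k in range(20,190,3)))
E
```

```text
mm tool [-0.000e+00  1.000e-01  1.533e+02] twist 0.3 q6 85.6 head -19.7
ooooooooooooooo#############################ooooooooooooo
ooooooooooooo#################################ooooooooooo
ooooooooooo#############oooooooooooo############ooooooooo
oooooooooo##########oooooooooooooooooooo#########oooooooo
ooooooooo#########ooooo........ooooooooooo#########oooooo
oooooooo########oo..................ooooooo########oooooo
ooooooo#######o........................ooooo########ooooo
ooooooo######............................oooo########oooo
ooooooo####o...............................ooo#######oooo
ooooooo###o.................................oo#######oooo
ooooooo##o...................................o#######oooo
ooooooo#o.....................................o######oooo
ooooooo#o.....................................o#####ooooo
ooooooooo...................oooo..............o#####ooooo
ooooooooo..............o#######o..............o####oooooo
ooooooooo..............o#######o..............####ooooooo
ooooooooo...............o#######o............o##ooooooooo
ooooooooo...............o#######o............##oooooooooo
ooooooooooo..............#######o..........oooooooooooooo
oooooooooooo.............o#######o........ooooooooooooooo
oooooooooooooo...........o#######o.......oooooooooooooooo
oooooooooooooooo..........o######o.....oooooooooooooooooo
ooooooooooooooooooo.......o#######ooooooooooooooooooooooo
ooooooooooooooooooooooooooooooooooooooooooooooooooooooooo
ooooooooooooooooooooooooooooooooooooooooooooooooooooooooo
ooooooooooooooooooooooooooooooooooooooooooooooooooooooooo
#oooooooooooooooooooooooooooooooooooooooooooooooooooooooo
######ooooooooooooooooooooooooooooooooooooooooooooooooooo
############ooooooooooooooooooooooooooooooooooooooooooooo
```

```bash
cat >> h.py <<'E'
def jar(guess,z=.074,save=None):
    c,im,r,w,X,Y=lid(guess,z,save=save); gr=r.max(2); m=(r.min(2)>205).astype(np.uint8)
    n,l,st,ce=cv2.connectedComponentsWithStats(m); d=[np.inf if st[i][4]<500 else np.hypot(*(ce[i]-100)) for i in range(n)]; d[0]=np.inf
    i=int(np.argmin(d)); pts=cv2.findNonZero((l==i).astype(np.uint8)); (u,v),R=cv2.minEnclosingCircle(pts)
    P=lambda u,v:np.array([guess[0]+.05-v*.0005,guess[1]+.05-u*.0005])
    k=np.zeros_like(m); cv2.circle(k,(round(u),round(v)),round(R)-6,1,-1)
    ys,xs=np.nonzero((gr<90)&(k>0)); q=np.c_[-ys,-xs].astype(float); q0=q.mean(0)
    e=np.linalg.svd(q-q0,full_matrices=False)[2][0]; cen=np.array([-v,-u]); e*=np.sign(e@(q0-cen))
    off=(q0-cen)@[-e[1],e[0]]*.5
    print('lid centre',P(u,v).round(4),'R mm',round(R/2,1),'mark deg',round(float(np.degrees(np.arctan2(e[1],e[0]))),1),'bar side offset mm',round(off,1),'bar n',len(q))
E
python3 - <<'E'
from h import *
jar((.6129,-.2494)); jar((.6217,-.3572))
# pads from w1-type earlier: reader red line rows
E
```

```text
lid centre [ 0.6126 -0.2494] R mm 28.9 mark deg -170.6 bar side offset mm 0.4 bar n 1130
lid centre [ 0.6217 -0.3572] R mm 70.7 mark deg 10.3 bar side offset mm 20.5 bar n 6668
```

Run:
```python
from h import *
for f,c in(("top0",get_calibration("top")),("w1",np.load("w1.npy",allow_pickle=True).item())):
    im=cv2.imread(f"pics/{f}.png"); s=im.shape[1]/640
    h=cv2.cvtColor(im,cv2.COLOR_BGR2HSV); m=cv2.inRange(h,(0,170,120),(8,255,255))|cv2.inRange(h,(174,170,120),(180,255,255))
    n,l,st,ce=cv2.connectedComponentsWithStats(m)
    P=[]
    for i in range(1,n):
        if st[i][4]>15 and st[i][3]>st[i][2] and st[i][3]<40*s and st[i][1]<150*s and st[i][0]>200*s: P.append(((ce[i]+.5)/s-.5))
    w=ray(c,P,.06); w=w[np.argsort(-w[:,1])]; k=np.polyfit(w[:,1],w[:,0],1)
    print(f,w.round(4).tolist(),'yaw',np.degrees(np.arctan(-k[0])))
# top-edge line of reader in w1
```

```text
Traceback (most recent call last):
  File "h.py", line 5, in ray
    p=cv2.undistortPoints(np.array(uv,float).reshape(-1,1,2),K,cal['distortion'])[:,0]
      ~~~~~~~~~~~~~~~~~~~^^^^^^^^^^^^^^^^^^^^^^^^^^^^^^^^^^^^^^^^^^^^^^^^^^^^^^^^
cv2.error: OpenCV(4.12.0) /io/opencv/modules/calib3d/src/undistort.dispatch.cpp:347: error: (-215:Assertion failed) CV_IS_MAT(_src) && CV_IS_MAT(_dst) && (_src->rows == 1 || _src->cols == 1) && (_dst->rows == 1 || _dst->cols == 1) && _src->cols + _src->rows - 1 == _dst->rows + _dst->cols - 1 && (CV_MAT_TYPE(_src->type) == CV_32FC2 || CV_MAT_TYPE(_src->type) == CV_64FC2) && (CV_MAT_TYPE(_dst->type) == CV_32FC2 || CV_MAT_TYPE(_dst->type) == CV_64FC2) in function 'cvUndistortPointsInternal'
```

Run:
```python
from h import *
for f,c in(("top0",get_calibration("top")),("t7",get_calibration("top")),("w1",np.load("w1.npy",allow_pickle=True).item())):
    im=cv2.imread(f"pics/{f}.png").astype(int); s=im.shape[1]/640
    m=((im[...,2]-im[...,0]>60)&(im[...,2]-im[...,1]>60)&(im[...,1]<110)).astype(np.uint8)
    n,l,st,ce=cv2.connectedComponentsWithStats(m)
    P=[(ce[i]+.5)/s-.5 for i in range(1,n) if st[i][4]>10 and st[i][3]>st[i][2]+2 and st[i][1]<145*s and st[i][0]/s>200 and st[i][0]/s<480]
    if not P: continue
    w=ray(c,P,.06); w=w[np.argsort(-w[:,1])]; k=np.polyfit(w[:,1],w[:,0],1)
    print(f,w.round(4).tolist(),'yaw',np.degrees(np.arctan(-k[0])))
```

```text
top0 [[0.7046, -0.1327], [0.7125, -0.2414], [0.719, -0.3518]] yaw 3.74817269126353
t7 [[0.7046, -0.1327], [0.7126, -0.2417], [0.7181, -0.3523]] yaw 3.5272034092454807
w1 [[0.706, -0.1322], [0.7132, -0.2419], [0.6038, -0.3321], [0.7204, -0.3518]] yaw -10.889277750849082
```

Reader yaw is 3.8° and jar2's mark is at -170.6°, so it needs a +174.4° turn. Gripping jar2, lifting it slightly, turning it and setting it down.

>>> move_arm --series '[0,0,0.04,0,0,0,0.04,0,0,0,0.04,0,0,0,0.038,0,0,0,0,0,0,0,0,0]'

```text
clock: 35.52
tool_pos: [0.614, -0.2493, 0.0317]
orientation: [0.0, 0.985, -0.172, 0.001]
ft_force: [-0.1, -0.4, -0.1]
finger_gap: 0.0909
finger_force: 0.0
```

>>> move_arm --series '[0,0,0,0,0,0,0,0,0,0,0,0,0,0,0,0,0,0,0,0,0,0,0,0,0,0,-0.006,0,0,0,0,0]' --fingers 1 --grip_force 30

```text
clock: 36.52
tool_pos: [0.6132, -0.2489, 0.0363]
orientation: [0.0, 0.985, -0.173, 0.0]
ft_force: [0.8, 0.3, -1.9]
finger_gap: 0.0574
finger_force: 30.0
```

>>> move_arm --series '[0,0,0,-10.2,0,0,0,-10.2,0,0,0,-10.2,0,0,0,-10.2,0,0,0,-10.2,0,0,0,-10.2,0,0,0,-10.2,0,0,0,-10.2,0,0,0,-10.2,0,0,0,0]'

```text
clock: 37.78
tool_pos: [0.6129, -0.2488, 0.0358]
orientation: [-0.0, 0.81, 0.587, -0.0]
ft_force: [-0.6, -0.3, -2.6]
finger_gap: 0.0582
finger_force: 30.0
```

>>> move_arm --series '[0,0,0,-10.2,0,0,0,-10.2,0,0,0,-10.2,0,0,0,-10.2,0,0,0,-10.2,0,0,0,-10.2,0,0,0,-10.2,0,0,0,-10.2,0,0,0,0,0,0,0,0]'

```text
clock: 39.02
tool_pos: [0.6131, -0.2489, 0.036]
orientation: [-0.0, 0.232, 0.973, 0.0]
ft_force: [-0.2, 0.3, -3.2]
finger_gap: 0.0579
finger_force: 30.0
```

Run:
```python
from h import *
go(.6131,-.249,.030,154.7);go(.6131,-.249,.030,154.7); jar((.6131,-.249),.080,"pics/j2b.png")
```

```text
mm tool [-0.1 -0.1  6. ] twist -1.5 q6 -87.3 head 153.2
mm tool [-0.1 -0.1  6. ] twist -1.5 q6 -87.3 head 153.2
lid centre [ 0.5946 -0.2415] R mm 19.3 mark deg 63.2 bar side offset mm -7.2 bar n 22
```

>>> move_arm --series '[0,0,0,-1.5,0,0,0.003,0,0,0,0.003,0,0,0,0,0]'

```text
clock: 39.58
tool_pos: [0.6133, -0.249, 0.0303]
orientation: [0.0, 0.217, 0.976, -0.0]
ft_force: [-2.1, 1.2, 4.4]
finger_gap: 0.0575
finger_force: 30.0
```

>>> move_arm --series '[0,0,0,0,0,0,0,0,0,0,0,0,0,0,0,0,0,0,0,0,0,0,-0.02,0,0,0,-0.04,0,0,0,-0.05,0,0,0,-0.05,0,0,0,0,0,0,0,0,0]' --fingers -1

```text
clock: 40.95
tool_pos: [0.6129, -0.2488, 0.1906]
orientation: [0.0, 0.216, 0.976, -0.0]
ft_force: [-0.3, 0.1, -1.2]
finger_gap: 0.0914
finger_force: 0.0
```

Run:
```python
from h import *
go(.6204,-.3588,.030,-20); jar((.6131,-.249),.074,"pics/j2c.png")
```

```text
mm tool [-53.3 -96.6 160.6] twist 175.0 q6 -89.1 head 155.0
lid centre [ 0.6064 -0.249 ] R mm 66.1 mark deg 127.0 bar side offset mm 3.6 bar n 7201
```

Run:
```python
import cv2
r=cv2.imread("pics/j2cr.png");gr=r.max(2);mn=r.min(2)
for i in range(10,196,6): print(''.join('#' if gr[i,k]<70 else('.' if mn[i,k]>235 else('o' if mn[i,k]>205 else '-')) for k in range(10,196,3)))
```

```text
--------------------------------------------------------------
--------------------------------------------------------------
--------ooo----------------------ooooooooooooooooooooo--------
ooooooooooooooooooooooooooooooooooooooooooooooooooooooooooo---
oooooooooooooooooooooooooooooooooooooooooooooooooooooooooooooo
ooooooooooooooooooooooooo-----###-oooooooooooooooooooooooooooo
oooooooooooooooooooooo....-######-......oooooooooooooooooooooo
ooooooooooooooooooo.......#######-.........ooooooooooooooooooo
oooooooooooooooo-.........-#######o..........ooooooooooooooooo
ooooooooooooo--o..........-#######-............ooooooooooooooo
oooooooooo--#-o...........-#######-.............oo--oooooooooo
ooooooooo-###-............o#######-.............o-------------
ooooooo-####-..............#######-..............-------------
ooooo--####-o..............#######-..............o------------
oooo--#####-o..............-####---o..............------------
oooo-######-......................................------------
oooo#######-.....................................-------------
ooo-########-................
[... 152 characters left out ...]
-------
ooo-########---o..............................-###------------
ooo-#########----...........................-#####------------
ooo-#########------o.....................o-######-------------
oooo-##########-------o..............o---########-------------
ooooo-###########---------------------##########--------------
oooooo-############----------------############---------------
ooooooo-#################----################-----------------
ooooooooo-#################################-o-oooooooooooooooo
oooooooooo--#############################---oooooooooooooooooo
ooooooooooooo---######################---ooooooooooooooooooooo
ooooooooooooooooo---#############-----oooooooooooooooooooooooo
```

```bash
sed -i 's/r.min(2)>205/r.min(2)>238/' h.py
python3 - <<'E'
from h import *
jar((.6131,-.249)); jar((.6131,-.249))
E
```

```text
lid centre [ 0.6153 -0.2494] R mm 28.5 mark deg 4.3 bar side offset mm -0.7 bar n 1059
lid centre [ 0.6154 -0.2494] R mm 28.5 mark deg 4.6 bar side offset mm -0.7 bar n 1054
```

>>> move_arm --series '[-0.0178,-0.0322,0,0,-0.0178,-0.0322,0,0,-0.0178,-0.0322,0,0,0,0,0,5,0,0,0,0]'

```text
clock: 41.72
tool_pos: [0.6201, -0.359, 0.1888]
orientation: [-0.001, 0.259, 0.966, 0.0]
ft_force: [0.0, 0.2, 0.9]
finger_gap: 0.0909
finger_force: 0.0
```

Run:
```python
from h import *
go(.6214,-.3582,.030,150); jar((.621,-.358),save="pics/j1.png")
r=cv2.imread("pics/j1r.png");gr=r.max(2);mn=r.min(2)
for i in range(10,196,8): print(''.join('#' if gr[i,k]<70 else('.' if mn[i,k]>238 else('o' if mn[i,k]>205 else '-')) for k in range(10,196,4)))
```

```text
mm tool [ -0.7   1.3 158.8] twist 0.0 q6 -91.9 head 150.0
lid centre [ 0.6213 -0.3577] R mm 28.3 mark deg -178.7 bar side offset mm 0.5 bar n 1079
-----------------------------------------------
-----------------------------------------------
-----------------------------------------------
-----------------------------------------------
---oooooooooo-ooo--oooooooo--o-----------------
---------------o..............o----------------
-------------o..................oo-------------
------------......................o------------
--------##o........................o--o-------o
------###-..........................-----------
-----####............................----------
----####-...........------o..........----------
---#####-...........-#####o..........----------
---#####-...........-#####o.........o----------
---#####--..........-#####o........o#----------
---######--.........-#####-........-#----------
---######---o.......-#####-......-###----------
---#######----o.....-#####-...o-#####----------
----#######-------oo-#####---#######-----------
-----#########----#################------------
-------##########################-----------ooo
---------######################--oooooooooooooo
-------------###############--ooooooooooooooooo
-------------------------o-oooooooooooooooooooo
```

>>> move_arm --series '[-0.0005,0.0007,0.04,0,0,0,0.04,0,0,0,0.04,0,0,0,0.038,0,0,0,0,0,0,0,0,0]'

```text
clock: 42.52
tool_pos: [0.6221, -0.3587, 0.0333]
orientation: [0.0, 0.258, 0.966, -0.0]
ft_force: [0.9, 0.4, 1.1]
finger_gap: 0.0913
finger_force: 0.0
```

>>> move_arm --series '[0,0,0,0,0,0,0,0,0,0,0,0,0,0,0,0,0,0,0,0,0,0,0,0,0,0,-0.006,0,0,0,0,0]' --fingers 1 --grip_force 30

```text
clock: 43.52
tool_pos: [0.6215, -0.3587, 0.0384]
orientation: [0.0, 0.259, 0.966, -0.0]
ft_force: [1.1, -0.4, -2.9]
finger_gap: 0.0574
finger_force: 30.0
```

```bash
python3 -c "
from h import *
go(.6208,-.3583,.030,150)"
```

```text
mm tool [ 0.9 -0.   8.4] twist 0.0 q6 -91.9 head 150.0
```

>>> move_arm --series '[0,0,0,10.4,0,0,0,10.4,0,0,0,10.4,0,0,0,10.4,0,0,0,10.4,0,0,0,10.4,0,0,0,10.4,0,0,0,10.4,0,0,0,10.4,0,0,0,0]'

```text
clock: 44.78
tool_pos: [0.6213, -0.3585, 0.0378]
orientation: [-0.0, 0.881, 0.473, -0.0]
ft_force: [-0.5, -0.1, -2.3]
finger_gap: 0.0575
finger_force: 30.0
```

>>> move_arm --series '[0,0,0,10.4,0,0,0,10.4,0,0,0,10.4,0,0,0,10.4,0,0,0,10.4,0,0,0,10.4,0,0,0,10.4,0,0,0,10.4,0,0,0,0,0,0,0,0]'

```text
clock: 46.02
tool_pos: [0.6214, -0.3586, 0.038]
orientation: [-0.0, 0.973, -0.229, -0.0]
ft_force: [-0.0, 0.8, -3.3]
finger_gap: 0.0577
finger_force: 30.0
```

```bash
python3 -c "
from h import *
go(.6208,-.3583,.030,-27.5)"
```

```text
mm tool [-0.7 -0.   8. ] twist 1.1 q6 84.6 head -26.4
```

>>> move_arm --series '[-0.0005,0,0,1.1,0,0,0.003,0,0,0,0.003,0,0,0,0,0]'

```text
clock: 46.52
tool_pos: [0.6212, -0.3585, 0.0324]
orientation: [0.0, 0.971, -0.241, 0.0]
ft_force: [-2.0, 1.5, 4.0]
finger_gap: 0.0576
finger_force: 30.0
```

>>> move_arm --series '[0,0,0,0,0,0,0,0,0,0,0,0,0,0,0,0,0,0,0,0,0,0,-0.02,0,0,0,-0.04,0,0,0,-0.05,0,0,0,-0.05,0,0,0,0,0,0,0,0,0]' --fingers -1

```text
clock: 47.9
tool_pos: [0.6208, -0.3583, 0.1926]
orientation: [0.0, 0.971, -0.241, 0.0]
ft_force: [0.3, -0.4, -0.1]
finger_gap: 0.0914
finger_force: 0.0
```

Run:
```python
from h import *
go(.5,-.2,.40,0); jar((.621,-.358),save="pics/j1b.png"); jar((.6131,-.249),save="pics/j2d.png")
```

```text
mm tool [-180.8  -83.3 -207.4] twist -27.9 q6 86.0 head -27.9
lid centre [ 0.6238 -0.3593] R mm 27.7 mark deg 3.4 bar side offset mm -0.2 bar n 1061
lid centre [ 0.6131 -0.249 ] R mm 70.7 mark deg 93.0 bar side offset mm 1.8 bar n 27811
```

>>> move_arm --series '[0,0,0,-9.3,0,0,0,-9.3,0,0,0,-9.3,-0.023,-0.012,-0.037,0,-0.023,-0.012,-0.037,0,-0.023,-0.012,-0.037,0,-0.023,-0.012,-0.037,0,-0.023,-0.012,-0.037,0,-0.023,-0.012,-0.037,0,0,0,0,0,0,0,0,0]'

```text
clock: 49.38
tool_pos: [0.4829, -0.2864, 0.4126]
orientation: [-0.0, 1.0, 0.0, -0.001]
ft_force: [0.3, 0.6, 0.1]
finger_gap: 0.0911
finger_force: 0.0
```

Run:
```python
from h import *
jar((.621,-.358)); jar((.6131,-.249))
c=get_calibration("wrist");im=camera("wrist");cv2.imwrite("pics/w20.png",im[:,:,::-1]);np.save("w20.npy",c,allow_pickle=True)
m=cv2.inRange(im.max(2),0,65); n,l,st,ce=cv2.connectedComponentsWithStats(m)
for i in range(1,n):
    if 300<st[i][4]<8000 and st[i][1]<200:
        q=cv2.findNonZero((l==i).astype(np.uint8)); h=cv2.convexHull(q); e=cv2.fitEllipse(h); print(st[i].tolist(),np.round(e[0],1),np.round(e[1],1),ray(c,[e[0]],.004).round(4))
top=camera("top");t=top[130:240,200:345,::-1]
w=np.vstack([cv2.resize(im[40:240,:480,::-1],(720,300)),cv2.resize(t,(400,300),interpolation=2).repeat(1,0) if 0 else cv2.copyMakeBorder(cv2.resize(t,(395,300),interpolation=2),0,0,0,325,0)])
cv2.imwrite("pics/m20.png",w)
```

```text
lid centre [ 0.6237 -0.3589] R mm 28.3 mark deg 3.9 bar side offset mm -1.0 bar n 942
lid centre [ 0.6156 -0.2496] R mm 28.2 mark deg 5.0 bar side offset mm -0.6 bar n 962
[0, 0, 113, 9, 907] [55.3  3.4] [ 21.5 117. ] [[0.7673 0.1888]]
[45, 45, 100, 38, 904] [76.8 60.3] [ 14.4 148.2] [[0.6728 0.1697]]
[0, 57, 55, 22, 485] [20.4 66.9] [12.7 81.4] [[0.6612 0.2783]]
[333, 68, 46, 46, 601] [355.6  89.8] [44.6 46.6] [[ 0.6204 -0.3579]]
[277, 73, 45, 44, 566] [299.2  93.6] [44.4 45.8] [[ 0.6135 -0.2488]]
[221, 75, 45, 46, 1634] [242.7  97.6] [43.7 47.3] [[ 0.6063 -0.1389]]
```

View pics/m20.png

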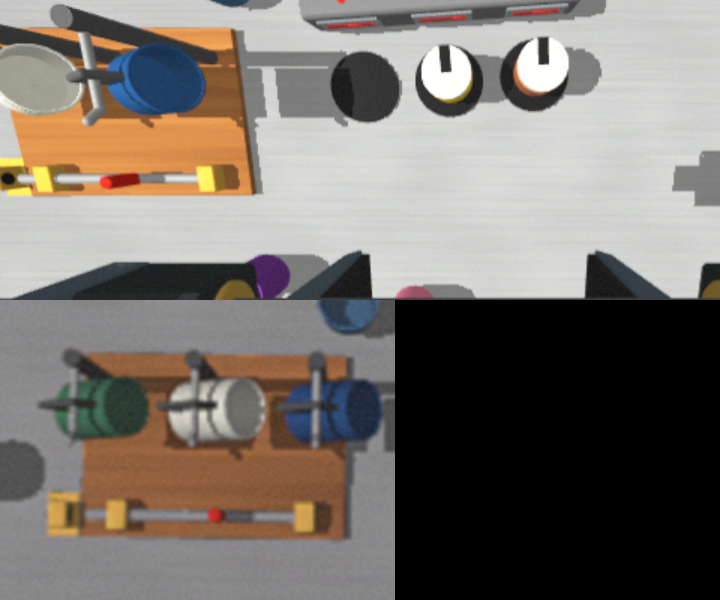

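All three mugs hang, and both lid bars point at the windows. Checking jar centring with the top camera too.

Run:
```python
from h import *
c=get_calibration("top");im=camera("top");g=im.min(2); S=8
for n,gu in(("jar1",(.621,-.358)),("jar2",(.6131,-.249))):
    u=proj(c,[gu+(.074,)])[0]; x0,y0=(u-20).astype(int); cr=cv2.resize(im[y0:y0+40,x0:x0+40],None,fx=S,fy=S,interpolation=2)
    m=(cr.min(2)>150).astype(np.uint8); k,l,st,ce=cv2.connectedComponentsWithStats(m); i=1+np.argmax(st[1:,4])
    h=cv2.convexHull(cv2.findNonZero((l==i).astype(np.uint8))); e=cv2.fitEllipse(h)
    uv=(np.array(e[0])+.5)/S-.5+[x0,y0]; print(n,'lid',ray(c,[uv],.074).round(4),np.round(np.array(e[1])/S,1))
    d=(cr.max(2)<60).astype(np.uint8); k,l,st,ce=cv2.connectedComponentsWithStats(d); i=1+np.argmax(st[1:,4])
    h=cv2.convexHull(cv2.findNonZero((l==i).astype(np.uint8))); e=cv2.fitEllipse(h)
    uv=(np.array(e[0])+.5)/S-.5+[x0,y0]; print(' pad',ray(c,[uv],.004).round(4),np.round(np.array(e[1])/S,1))
c=get_calibration("wrist");im=camera("wrist")
for n,gu in(("jar1",(.621,-.358)),("jar2",(.6131,-.249))):
    u=proj(c,[gu+(.074,)])[0]; x0,y0=(u-25).astype(int); cr=cv2.resize(im[y0:y0+50,x0:x0+50],None,fx=S,fy=S,interpolation=2)
    m=(cr.min(2)>238).astype(np.uint8); k,l,st,ce=cv2.connectedComponentsWithStats(m); i=1+np.argmax(st[1:,4])
    h=cv2.convexHull(cv2.findNonZero((l==i).astype(np.uint8))); e=cv2.fitEllipse(h)
    uv=(np.array(e[0])+.5)/S-.5+[x0,y0]; print('wrist',n,'lid',ray(c,[uv],.074).round(4),np.round(np.array(e[1])/S,1))
```

```text
jar1 lid [[ 0.6224 -0.3586]] [19.1 19.7]
 pad [[ 0.6183 -0.358 ]] [26.3 28.4]
jar2 lid [[ 0.6143 -0.2493]] [19.1 19.6]
 pad [[ 0.6117 -0.2498]] [26.7 27.6]
wrist jar1 lid [[ 0.6239 -0.359 ]] [33.1 36.1]
wrist jar2 lid [[ 0.6157 -0.2498]] [32.8 35.4]
```

Run:
```python
from h import *
c=get_calibration("wrist");R=cv2.Rodrigues(c['rvec'])[0];p,a,s=tool();print('cam-tcp',(-R.T@c['tvec']-p).round(3))
def red(n,z=.07):
    c=get_calibration(n);im=camera(n).astype(int);m=((im[...,0]-im[...,1]>80)&(im[...,0]-im[...,2]>80)&(im[...,1]<90)).astype(np.uint8)
    k,l,st,ce=cv2.connectedComponentsWithStats(m)
    print(n,[(st[i].tolist(),ray(c,[ce[i]],z).round(4).tolist()) for i in range(1,k) if st[i][4]>12])
red("top",.073);red("wrist",.055)
go(.489,.160,.2,0)
```

```text
cam-tcp [ 0.067 -0.001  0.17 ]
top [([449, 131, 3, 9, 20], [[0.7174, -0.3485]]), ([413, 132, 3, 10, 22], [[0.7104, -0.2395]]), ([377, 134, 3, 10, 27], [[0.7023, -0.1308]]), ([276, 206, 5, 6, 21], [[0.4896, 0.161]])]
wrist [([355, 13, 6, 20, 88], [[0.7209, -0.3524]]), ([289, 18, 6, 20, 92], [[0.7142, -0.2415]]), ([223, 22, 7, 20, 90], [[0.7074, -0.1306]]), ([341, 47, 31, 4, 63], [[0.6817, -0.3504]]), ([280, 51, 30, 4, 59], [[0.675, -0.2454]]), ([219, 56, 30, 4, 56], [[0.6681, -0.1394]]), ([67, 156, 26, 10, 194], [[0.4905, 0.1594]])]
mm tool [   6.  -446.4  213.5] twist 0.0 q6 56.9 head 0.0
```

Camera housing would meet the hook tips at heading 0, so I turn 180° for the bolt.

>>> move_arm --series '[0.0006,-0.0447,0,0,0.0006,-0.0447,0,0,0.0006,-0.0447,0,0,0.0006,-0.0447,0,0,0.0006,-0.0447,0,0,0.0006,-0.0447,0,0,0.0006,-0.0447,0,0,0.0006,-0.0447,0,0,0.0006,-0.0447,0,0,0.0006,-0.0447,0,0,0,0,0,0]'

```text
clock: 51.15
tool_pos: [0.4888, 0.1627, 0.4138]
orientation: [-0.0, 1.0, 0.002, -0.0]
ft_force: [-0.5, -0.3, -0.1]
finger_gap: 0.0909
finger_force: 0.0
```

>>> move_arm --series '[0,0,0,-10,0,0,0,-10,0,0,0,-10,0,0,0,-10,0,0,0,-10,0,0,0,-10,0,0,0,-10,0,0,0,-10,0,0,0,-10,0,0,0,0]'

```text
clock: 52.4
tool_pos: [0.489, 0.1599, 0.414]
orientation: [0.0, 0.708, 0.707, -0.0]
ft_force: [1.1, 0.6, 1.1]
finger_gap: 0.0914
finger_force: 0.0
```

>>> move_arm --series '[0,0,0,-10,0,0,0,-10,0,0,0,-10,0,0,0,-10,0,0,0,-10,0,0,0,-10,0,0,0,-10,0,0,0,-10,0,0,0,-10,0,0,0,0]'

```text
clock: 53.65
tool_pos: [0.489, 0.1602, 0.414]
orientation: [0.0, 0.002, 1.0, -0.0]
ft_force: [-0.3, 0.4, -0.1]
finger_gap: 0.0909
finger_force: 0.0
```

```bash
python3 -c "
from h import *
go(.4895,.160,.043,180)"
```

```text
mm tool [-5.00e-01 -2.00e-01  3.71e+02] twist -0.3 q6 -74.2 head 179.7
```

>>> move_arm --series '[0,0,0.041,0,0,0,0.041,0,0,0,0.041,0,0,0,0.041,0,0,0,0.041,0,0,0,0.041,0,0,0,0.041,0,0,0,0.041,0,0,0,0.031,0,0,0,0.012,0,0,0,0,0]'

```text
clock: 55.02
tool_pos: [0.4889, 0.1605, 0.043]
orientation: [-0.0, 0.001, 1.0, -0.0]
ft_force: [1.0, 0.3, 0.1]
finger_gap: 0.0916
finger_force: 0.0
```

Run:
```python
from h import *
go(.4895,.160,.043,180)
im=camera("top").astype(int); ref=cv2.imread("pics/t7.png")[:,:,::-1].astype(int)
c=get_calibration("top")
m=im.min(2)>150
for gu in((.621,-.358),(.6131,-.249)):
    x,y=proj(c,[gu+(.074,)])[0].astype(int); ys,xs=np.nonzero(m[y-16:y+17,x-16:x+17]);print(ray(c,[(xs.mean()+x-16,ys.mean()+y-16)],.074).round(4))
for h,z in(((.596,.29),.15),((.596,.17),.15),((.596,.05),.15)):
    x,y=proj(c,[h+(z,)])[0].astype(int); print(im[y-2:y+3,x+4:x+9].mean((0,1)).round())
```

```text
mm tool [-0.6 -0.5 -0. ] twist -0.2 q6 -74.3 head 179.8
[[ 0.6204 -0.3586]]
[[ 0.612  -0.2494]]
[60. 89. 73.]
[138. 136. 129.]
[44. 58. 84.]
```

Everything is in place (green, white and blue on the hooks, jars unmoved). Gripping the knob and sliding the bolt along +y.

>>> move_arm --series '[0,0,0,0,0,0,0,0,0,0,0,0,0,0,0,0,0,0,0,0,0,0,0,0,0,0,0,0,0,0,0,0]' --fingers 1 --grip_force 20

```text
clock: 56.08
tool_pos: [0.4889, 0.1606, 0.043]
orientation: [-0.0, -0.0, 1.0, 0.0]
ft_force: [-0.4, 0.1, -0.1]
finger_gap: 0.0155
finger_force: 20.0
```

>>> move_arm --series '[0,0.006,0,0,0,0.006,0,0,0,0.006,0,0,0,0.006,0,0,0,0.006,0,0,0,0.006,0,0,0,0.006,0,0,0,0.006,0,0,0,0.005,0,0,0,0,0,0]'

```text
clock: 57.32
tool_pos: [0.4887, 0.2112, 0.0429]
orientation: [-0.001, -0.001, 1.0, -0.002]
ft_force: [5.2, -40.7, 9.1]
finger_gap: 0.0352
finger_force: 20.0
```

>>> move_arm --series '[0,-0.008,0,0,0,0,0,0]'

```text
clock: 57.58
tool_pos: [0.4887, 0.2029, 0.0429]
orientation: [-0.001, -0.001, 1.0, -0.002]
ft_force: [4.9, -39.9, 9.1]
finger_gap: 0.0189
finger_force: 20.0
```

Run:
```python
from h import *
print(sense()['ft_force'])
t=camera("top")[180:230,205:315,::-1];s=camera("scene")[180:290,300:470,::-1]
w=np.vstack([cv2.resize(t,(616,280),interpolation=2),cv2.resize(s,(616,320),interpolation=2)[:320]])
cv2.imwrite("pics/b1.png",w)
```

```text
[  4.90347844 -39.88337802   9.09913442]
```

View pics/b1.png

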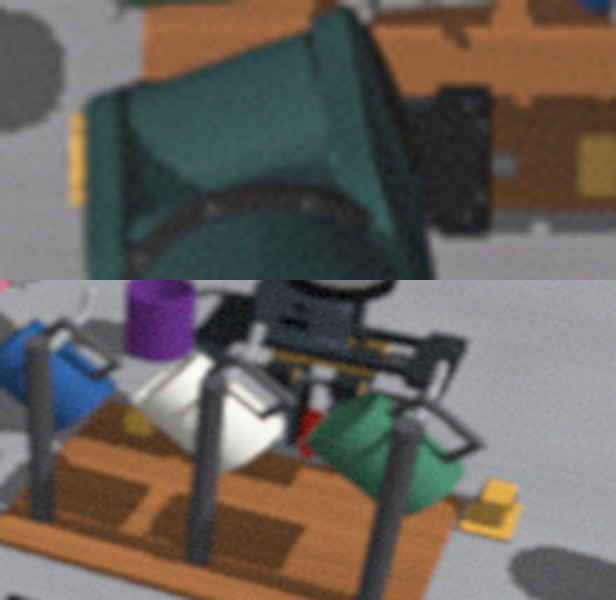

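The knob stopped at y≈0.2015, which is rack y +31, against a 40 N push. That looks like the end stop. Releasing, rising clear, and checking.

>>> move_arm --series '[0,0,0,0,0,0,0,0,0,0,0,0,0,0,0,0,0,0,0,0,0,0,-0.03,0,0,0,-0.05,0,0,0,-0.06,0,0,0,-0.06,0,0.03,0,-0.06,0,0.03,0,-0.06,0,0,0,0,0]' --fingers -1

```text
clock: 59.18
tool_pos: [0.4333, 0.2063, 0.3594]
orientation: [0.003, -0.0, 1.0, 0.001]
ft_force: [0.5, -0.7, -0.2]
finger_gap: 0.0908
finger_force: 0.0
```

>>> move_arm --series '[0,-0.055,0,0,0,-0.055,0,0,0,-0.055,0,0,0,-0.055,0,0,0,-0.055,0,0,0,-0.055,0,0,0,0,0,0]'

```text
clock: 60.05
tool_pos: [0.4327, -0.1272, 0.3538]
orientation: [-0.001, 0.002, 1.0, 0.0]
ft_force: [-0.5, 0.4, -0.5]
finger_gap: 0.0911
finger_force: 0.0
```

Run:
```python
from h import *
c=get_calibration("top");im=camera("top").astype(int);cv2.imwrite("pics/t30.png",im[:,:,::-1])
m=((im[...,0]-im[...,1]>80)&(im[...,0]-im[...,2]>80)&(im[...,1]<90)).astype(np.uint8)
k,l,st,ce=cv2.connectedComponentsWithStats(m);print([ray(c,[ce[i]],.073).round(4).tolist() for i in range(1,k) if st[i][4]>12])
r0=cv2.imread("pics/top0.png").max(2);r1=im.max(2)
# brightness along rod (z=.03), y from .34 down to .05
for nm,g in(("before",r0),("after",r1)):
    P=proj(c,[(.4895,y,.028) for y in np.arange(.345,.03,-.005)]); print(nm,[int(g[int(round(v)),int(round(u))]) for u,v in P])
w=im.min(2)>150
for gu in((.621,-.358),(.6131,-.249)):
    x,y=proj(c,[gu+(.074,)])[0].astype(int); ys,xs=np.nonzero(w[y-16:y+17,x-16:x+17]);print(ray(c,[(xs.mean()+x-16,ys.mean()+y-16)],.074).round(4))
for y in(.29,.17,.05):
    u,v=proj(c,[(.596,y,.15)])[0].astype(int); print(im[v-2:v+3,u+4:u+9].mean((0,1)).round())
```

```text
[[[0.7174, -0.3485]], [[0.7104, -0.2395]], [[0.7023, -0.1308]], [[0.4898, 0.1998]]]
before [199, 198, 170, 56, 79, 109, 89, 115, 141, 137, 134, 146, 196, 205, 199, 194, 113, 124, 135, 134, 134, 131, 132, 130, 130, 132, 131, 132, 131, 133, 127, 129, 137, 142, 138, 194, 189, 157, 81, 77, 89, 81, 83, 86, 92, 112, 141, 140, 136, 138, 137, 137, 137, 139, 175, 205, 198, 197, 110, 77, 79, 80, 90]
after [207, 205, 177, 102, 134, 142, 144, 142, 143, 140, 141, 152, 199, 212, 207, 202, 119, 131, 143, 141, 138, 135, 140, 135, 136, 141, 146, 203, 190, 154, 70, 78, 86, 85, 87, 87, 88, 107, 146, 148, 145, 144, 145, 144, 144, 145, 144, 89, 80, 75, 96, 139, 133, 133, 188, 210, 208, 202, 116, 75, 84, 78, 95]
[[ 0.62   -0.3583]]
[[ 0.6123 -0.2491]]
[57. 83. 69.]
[133. 130. 124.]
[44. 56. 81.][ WARN:0@0.431] global loadsave.cpp:1063 imwrite_ Unsupported depth image for selected encoder is fallbacked to CV_8U.
```

The knob is now at y 0.1998, which is rack y +30, with the rod inside the keeper and the jars and mugs unmoved. Handing in.

```bash
python3 -c "
from cell import *
print(sign_off())"
```

```text
the job is handed in; nothing more can be done
None
```

I handed the job in: all three mugs hang one to a hook, both jars stand on their pads (about 2–3 mm off centre) with marks within about a degree of their windows, and the bolt was slid last, until it hit a firm stop with its rod in the keeper.

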